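Put the torch on charge under the dock's handle

ROBOT

A 7-joint arm with a two-finger parallel gripper is mounted at the origin on the work surface. World frame = base frame: x ahead of the robot, y to its left, z up, the work surface at z = 0. Lengths are in m, angles in rad, forces in N, time in s.
With the tool pointing down it reaches from about 0.4 to 0.85 m from the base axis. Payload 10.4 kg.
Tool frame: the origin (TCP) lies on the centre line of the jaws, within the pads' length; the fingertips stand 14 mm ahead of it and the grasp point (between the pads) lies 5 mm behind it (tip_reach is the z of the fingertips in the tool frame, in m); z points along the fingers, x is the direction in which the jaws open and shut, and the axes are right-handed (so a half turn about z gives the same grasp; the last joint's range is limited). The gripper opens to 87 mm and grips with 3 to 60 N. Pads are 19 mm wide; open, the fingers measure 117 mm over their backs; the gripper's body (75 mm by 190 mm) begins 51 mm behind the grasp point.
Start: joints at [1.205, 0.332, -0.065, 1.46, 0.022, 1.35, -0.088], TCP at [0.21, -0.589, 0.237] pointing down, gripper open.
Joint ranges: [-2.6, 2.6], [-0.5, 2.12], [-1.47, 1.34], [0.16, 2.42], [-1.27, 4.41], [0.06, 2.06], [-2.6, 2.6]. Speed limits (rad/s): [2.22, 2.22, 2.79, 2.79, 3.14, 3.14, 3.14].

INTERFACE

Orientations are given as a unit quaternion [x, y, z, w].
In Python, from bench import * gives the robot as it stands.
- The arm moves only by the tool carry_out, never from a script. Its argument "rows" is a list of rows, each a list of 5 numbers: the closure, from -1 (fully open) to 1 (shut), so that 0 is half open, then the shift along the tool's x, y, z in units of 30 mm (1.0 is 30 mm), then the turn about the tool's z in units of 5 degrees (1.0 is 5 degrees). In form: [[jaw, x, y, z, turn], ...]. A call has 1 to 20 rows; each row shifts and turns the pose as measured when the row begins, along the tool's axes as they then stand; what a row does not reach is not made up. A row lasts 1/12 s, in which the tool goes at most 41.7 mm and 7.16 degrees, less where a joint would pass 70% of its speed; a pose out of reach is approached as far as the arm can. A call is refused whole if a number of a shift passes 1 or a number of a turn 1, either way. A call with a gripper value outside its range is refused whole. The fingers move at their own pace and stop on an object; "force" is the grip in N (left out, the last holds). Time passes only in rows, so rows that do not move let the fingers close. It gives the time, the measured TCP pose, the force and the opening at its end, in the units of the state.
- read_state(): the state, without advancing time (a new reading comes with each control period).
- camera(name): name is "scene" or "top" or "wrist"; returns the picture (480x640x3 uint8, blue, green, red); there is no depth.
- camera_info(name): a dict with "fx", "fy", "cx", "cy" (pixels), "dist_coeffs" ([k1, k2, p1, p2, k3] as OpenCV has them; the pictures are not rectified), "extrinsics" (4x4, takes a point from camera to world coordinates); the wrist camera has in their place "tool_from_camera" (4x4, takes a point from camera to tool coordinates, whose origin is the TCP and whose axes are the tool frame's). Camera axes: x right, y down, z forward; pixel columns grow to the right and rows downward; lengths in m; the calibration is good to about 2 mm. A picture is of the moment at which its call begins: read the wrist's pose just before it. camera_info takes no time and is no camera call.
- close_job(): hands the job in, once; it reports no verdict.
Trained networks look in the newest picture that a camera, given by its name, has taken for a name from the list of things; names that differ only in an ending like _2 or _b are one class to them, and where a whole thing is asked for, a point or a joint stands for the part that bears it (a point fixed in the world has none). Each returns a list of dicts, best first, with "conf" (0 to 1); they miss things now and then, are a little off and sometimes report something else, mostly with a low value. They report only what shows in the picture. A call takes as long as a camera call.
- recognise(query, camera): "box" ([centre column, centre row, width, height] in pixels, round what is visible of it).
- silhouettes(query, camera): "mask" (480x640 bool, what is visible of it) and "box" ([centre column, centre row, width, height] in pixels, round what is visible of it).
- pinpoint(query, camera): "xy" ([column, row] in pixels: a listed point, or the origin of a listed thing).
The state is a dict: "time": time; "joint_positions": joint angles; "joint_vel": joint speeds; "joint_torque": joint torques, N m; "ee_pos": TCP position; "eef_rot": TCP orientation; "ft_force": force on the tool from outside, world axes, zero at the start; "torque": the same for the moment, N m; "width": finger opening in m.
Only numpy, scipy, OpenCV 4.12 (cv2) and the standard library are available. Lean on these libraries where they do the work, as an engineer would, in place of code of your own. Each camera call takes 0.05 s, during which the arm holds its last target. There are 200 camera calls.

TASK

Take the torch from its leaning rest and put it in the charging dock, lens up: the dock's carrying handle passes right over the well, so the foot has to go in at a lean under the handle before the torch is straightened and lowered gently all the way to the bottom; do not let go before it is down, and do not ram it. Then push the lever of the dock's switch box all the way over to its other side, with the torch still fully home and upright. Leave the tape roll, the belt pack and the wrench where they are.

Things in the scene. Friction and masses are not known exactly. Their poses are not given: they have to be found in the camera images.
- torch_centre (a point): Centre of the torch, half-way along it: a dark grey metal cylinder 24 mm in diameter, 165 mm long, about 180 g, a glass lens in its top end, its foot tapering over the last 8 mm to 16 mm. Own z points from foot to lens. It starts in the rest, leaning 36 degrees from vertical, lens end up and towards the rest's +x; more than 75 mm from the foot its sides are free for fingers.
- torch_foot (a point): Centre of the torch's foot end face, 82.5 mm from torch_centre along its -z.
- rest: Fixed aluminium rest on a black plate 150 x 90 x 10 mm; origin at the centre of the plate's underside. The torch leans towards the rest's +x (mostly away from the robot) on a bar 14 mm wide under it; its foot stands in an open cup (walls 35 mm along it), with cheeks, 38 mm apart outside, 54 to 70 mm from the foot. Draw it out along its axis.
- dock: Fixed charging dock, a black and grey box 120 (x) x 240 (y) x 85 mm; origin at the centre of its underside, z up, front (-x) towards the robot. A steel carrying handle stands on it, over the well. In front of the handle all is open.
- handle_mid (a point): Middle of the handle's level bar: round, 10 mm thick, 150 mm long along the dock's y, axis 230 mm above the table and 5 mm behind (dock +x) the well's axis; its underside is 140 mm above the mouth. From its ends the legs slope back to dock x = +45 mm at 180 mm height, then go down to the deck.
- well_mouth (a point): Centre of the open mouth of the dock's well, in the dock's top face, 85 mm above the table. The well is a vertical stepped bore: 38 mm in diameter for the first 57 mm down, then 27 mm for the last 18 mm, with a flat step between them.
- well_floor (a point): Centre of the well's flat floor, 75 mm below its mouth, z up; the torch's foot stands here when it is fully home, and its lens end is then 90 mm above the mouth, under the handle.
- switch_base: Fixed grey switch box of the dock, 70 (x) x 50 (y) x 25 mm, separate from it; origin at the centre of its underside. The lever turns about an axis along its y, 22 mm above the table in the middle of the box.
- switch (a joint): Angle of the switch lever, rad: 0 = off, leaning 0.5 rad from upright towards the switch box's own -x; 1.0 = on, at its stop, leaning 0.5 rad towards its +x. It starts between 0 and 0.15 and stays where it is left; light friction (under 2 N at the ball).
- switch_tip (a point): Centre of the black ball, 26 mm in diameter, at the end of the steel lever (10 mm thick); 60 mm from the lever's axis.
- tape: Bystander: black tape roll lying flat, 100 mm in diameter, 48 mm high; origin at the centre of its underside.
- beltpack: Bystander: black belt-pack transmitter, 64 x 88 x 22 mm, with a stub antenna 70 mm long; origin at the centre of its underside.
- wrench: Bystander: steel wrench lying flat, long along its own x; origin near the middle of its underside.

How it is judged:
By the outcome, as a careful person would: the job done as asked, in the order asked, and still so for the second after the job is handed in, with the robot touching nothing.
It also fails if it takes over 66 s, if anything falls off the work surface, if the arm or the gripper's body presses on something with over 40 N, if the wrist force passes 120 N, or if a joint passes its speed limit or range.

## Working session

There is one attempt and no reset: what is moved stays moved. The work goes in short steps, Python scripts to look and compute and a tool call to move; the robot and the scene stay as the last step left them, time stands still between calls to the robot, and variables do not carry over. Pictures are saved under pics/ and viewed, about 8 in all and at most 12, crops included, and the job is handed in when it is done.

Besides the shell and the picture viewer there is one more tool, called after "Request:" as name([rows], argument=value, ...), one row to a line, values as JSON. carry_out: Moves the arm, as the interface text tells. Its arguments: {"type":"object","properties":{"rows":{"type":"array","items":{"type":"array","items":{"type":"number"}}},"force":{"type":"number"}},"required":["rows"]}

```bash
ls; mkdir -p pics
cat > h.py <<'E'
from bench import *
import numpy as np, cv2
from scipy.spatial.transform import Rotation as R
def cam(name,st=None):
    c=camera_info(name);K=np.array([[c['fx'],0,c['cx']],[0,c['fy'],c['cy']],[0,0,1.]]);d=np.array(c['dist_coeffs'],float)
    if 'extrinsics' in c: T=np.array(c['extrinsics'])
    else:
        st=st or read_state();B=np.eye(4);B[:3,:3]=R.from_quat(st['eef_rot']).as_matrix();B[:3,3]=st['ee_pos'];T=B@np.array(c['tool_from_camera'])
    return K,d,T
def ray(c,uv):
    K,d,T=c;p=cv2.undistortPoints(np.array([[uv]],float),K,d)[0,0]
    return T[:3,3],T[:3,:3]@np.array([p[0],p[1],1.])
def atz(c,uv,z):
    o,r=ray(c,uv);return o+r*(z-o[2])/r[2]
def proj(c,P):
    K,d,T=c;Ti=np.linalg.inv(T);P=np.atleast_2d(P)@Ti[:3,:3].T+Ti[:3,3]
    return cv2.projectPoints(P,np.zeros(3),np.zeros(3),K,d)[0][:,0]
def tri(obs):
    A=np.zeros((3,3));b=np.zeros(3);L=[]
    for c,uv in obs:
        o,r=ray(c,uv);r=r/np.linalg.norm(r);M=np.eye(3)-np.outer(r,r);A+=M;b+=M@o;L.append((o,r))
    X=np.linalg.solve(A,b);return X,[float(np.linalg.norm(np.cross(X-o,r))) for o,r in L]
E
python3 - <<'E'
from h import *
np.set_printoptions(precision=4,suppress=True)
s=read_state();print({k:np.round(v,3) for k,v in s.items()})
im={n:camera(n) for n in('scene','top')}
for n in im: cv2.imwrite(f'pics/{n}0.png',im[n])
C={n:cam(n) for n in im}
for n in im: print(n,C[n][2])
for q in ['torch_centre','torch_foot','rest','dock','handle_mid','well_mouth','switch_base','switch_tip','tape','beltpack','wrench']:
    r={n:pinpoint(q,n) for n in im}
    b=[(n,np.round(x['xy'],1).tolist(),round(x['conf'],2)) for n in r for x in r[n][:2]]
    print(q,b)
    if all(r.values()): print('   ',*tri([(C[n],r[n][0]['xy']) for n in r]))
print(camera_info('wrist'))
E
```

```text
pics
{'time': np.float64(0.0), 'joint_positions': array([ 1.205,  0.333, -0.065,  1.461,  0.022,  1.35 , -0.089]), 'joint_vel': array([ 0.   , -0.001,  0.001,  0.   ,  0.002,  0.001, -0.002]), 'joint_torque': array([ -0.001, -62.326,   0.024, -38.99 ,  -0.062,   0.04 ,   0.   ]), 'ee_pos': array([ 0.21 , -0.588,  0.236]), 'eef_rot': array([ 0.817, -0.576, -0.001, -0.   ]), 'ft_force': array([-0.022,  0.542, -0.741]), 'torque': array([-0.039,  0.034, -0.002]), 'width': np.float64(0.087)}
scene [[-0.8549  0.4049 -0.3244  0.9085]
 [ 0.5186  0.6832 -0.514   0.5653]
 [ 0.0135 -0.6077 -0.7941  1.0525]
 [ 0.      0.      0.      1.    ]]
top [[-0.0031 -0.9864  0.1641  0.3797]
 [-0.9998  0.006   0.0175 -0.0141]
 [-0.0182 -0.164  -0.9863  1.2434]
 [ 0.      0.      0.      1.    ]]
torch_centre [('scene', [452.0, 355.8], 0.94), ('top', [200.6, 291.0], 0.93)]
    [0.4535 0.3071 0.0871] [0.001930894442336897, 0.001930894442336833]
torch_foot [('scene', [458.8, 350.8], 0.81), ('top', [210.8, 311.1], 0.61), ('top', [300.0, 312.3], 0.5)]
    [0.4062 0.2921 0.0299] [0.000490918341250665, 0.00049091
[... 1234 characters left out ...]
tpack [('scene', [358.7, 446.4], 0.57), ('top', [201.9, 216.9], 0.81)]
    [ 0.6692  0.3373 -0.0126] [0.0004449015116699062, 0.00044490151166976557]
wrench [('scene', [182.6, 202.2], 0.64), ('top', [449.2, 197.0], 0.59), ('top', [310.0, 208.3], 0.4)]
    [ 0.716  -0.3511  0.0151] [0.0029610807578852078, 0.002961080757885363]
{'fx': 333.4906546569553, 'fy': 333.4906546569553, 'cx': 324.59374464594197, 'cy': 244.64832112853236, 'dist_coeffs': array([-0.0208,  0.    ,  0.    ,  0.    ,  0.    ]), 'tool_from_camera': array([[ 1.    , -0.0002,  0.0004, -0.0006],
       [ 0.0001,  0.9605,  0.2784, -0.0763],
       [-0.0004, -0.2784,  0.9605, -0.1492],
       [ 0.    ,  0.    ,  0.    ,  1.    ]])}
```

```bash
python3 -c "
import cv2,numpy as np
a=cv2.imread('pics/scene0.png');b=cv2.imread('pics/top0.png');cv2.imwrite('pics/both0.png',np.vstack([a[130:480,100:600],b[130:380,120:620]]))"
```

```text
(no output)
```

View pics/both0.png

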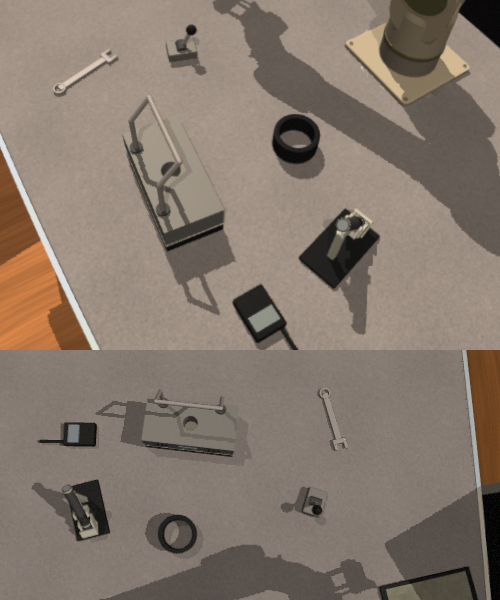

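Request:
carry_out([
  [-1, -0.4, -0.8, -0.6, 0],
  [-1, -0.46, -1, -0.6, 0],
  [-1, -0.46, -1, -0.6, 0],
  [-1, -0.46, -1, -0.6, 0],
  [-1, -0.46, -1, -0.6, 0],
  [-1, -0.46, -1, -0.6, 0],
  [-1, -0.46, -1, -0.6, 0],
  [-1, -0.46, -1, -0.6, 0],
  [-1, -0.46, -1, -0.6, 0],
  [-1, -0.46, -1, 0, 0],
  [-1, -0.46, -1, 0, 0],
  [-1, -0.46, -1, 0, 0],
  [-1, -0.46, -1, 0, 0],
  [-1, -0.46, -1, 0, 0],
  [-1, -0.46, -1, 0, 0],
  [-1, -0.46, -1, 0, 0],
  [-1, -0.46, -1, 0, 0],
  [-1, -0.46, -1, 0, 0],
  [-1, -0.46, -1, 0, 0],
  [-1, -0.46, -1, 0, 0],
])

```text
time: 2.87
ee_pos: [0.6939, -0.1196, 0.4081]
eef_rot: [0.811, -0.585, 0.002, 0.0]
ft_force: [0.9, -0.4, -0.2]
width: 0.0868
```

Request:
carry_out([
  [-1, 0, -1, 0, 0],
  [-1, 0, -1, 0, 0],
  [-1, 0.33, -0.95, 0, 0],
  [-1, 0.33, -0.95, 0, 0],
  [-1, 0.33, -0.95, 0, 0],
  [-1, 0.33, -0.95, 0, 0],
  [-1, 0.33, -0.95, 0, 0],
  [-1, 0.33, -0.95, 0, 0],
  [-1, 0.33, -0.95, 0, 0],
  [-1, 0.33, -0.95, 0, 0],
])

```text
time: 3.7
ee_pos: [0.8168, -0.0879, 0.3806]
eef_rot: [0.819, -0.573, 0.019, 0.008]
ft_force: [1.4, -0.1, -0.2]
width: 0.0871
```

```bash
cat >> h.py <<'E'
def show():
    s=read_state();M=R.from_quat(s['eef_rot']).as_matrix();z=M[:,2]
    print('t %.2f'%s['time'],'pos',np.round(s['ee_pos'],4),'w %.4f'%s['width'],'F',np.round(s['ft_force'],1),'q',np.round(s['joint_positions'],3))
    print(' tilt %.1f az %.1f'%(np.degrees(np.arccos(-z[2])),np.degrees(np.arctan2(z[1],z[0]))),'x az %.1f'%np.degrees(np.arctan2(M[1,0],M[0,0])),'x',np.round(M[:,0],3),'y',np.round(M[:,1],3),'z',np.round(z,3))
    return s,M
E
python3 -c "
from h import *
show()"
```

```text
t 3.70 pos [ 0.8168 -0.0879  0.3806] w 0.0871 F [ 1.4 -0.1 -0.2] q [ 0.152  1.    -1.201  0.17   1.147  2.052 -1.232]
 tilt 2.3 az -57.0 x az -70.0 x [ 0.343 -0.939  0.039] y [-0.939 -0.343 -0.009] z [ 0.022 -0.034 -0.999]
```

Request:
carry_out([
  [-1, 0.33, -0.95, 0, 0],
  [-1, 0.33, -0.95, 0, 0],
  [-1, 0.33, -0.95, 0, 0],
  [-1, 0.33, -0.95, 0, 0],
  [-1, 0.33, -0.95, 0, 0],
  [-1, 0.33, -0.95, 0, 0],
  [-1, 0.33, -0.95, 0, 0],
  [-1, 0.33, -0.95, 0, 0],
])

```text
time: 4.37
ee_pos: [0.8295, -0.0653, 0.3549]
eef_rot: [0.818, -0.575, 0.021, 0.022]
ft_force: [0.3, -1.3, 0.2]
width: 0.087
```

```bash
python3 -c "
from h import *
show()"
```

```text
t 4.37 pos [ 0.8295 -0.0653  0.3549] w 0.0870 F [ 0.3 -1.3  0.2] q [ 0.12   1.053 -1.469  0.162  1.448  2.058 -1.256]
 tilt 3.5 az -80.8 x az -70.2 x [ 0.339 -0.939  0.06 ] y [-0.941 -0.339  0.011] z [ 0.01  -0.06  -0.998]
```

Request:
carry_out([
  [-1, 0.1, -0.3, -1, 0],
  [-1, 0.1, -0.3, -1, 0],
  [-1, 0.1, -0.3, -1, 0],
  [-1, 0.1, -0.3, -1, 0],
  [-1, 0.1, -0.3, -1, 0],
  [-1, 0.1, -0.3, -1, 0],
  [-1, 0.1, -0.3, -1, 0],
  [-1, 0.1, -0.3, -1, 0],
])

```text
time: 5.03
ee_pos: [0.7754, -0.0373, 0.494]
eef_rot: [0.822, -0.567, 0.056, -0.007]
ft_force: [0.2, -0.1, 0.3]
width: 0.0874
```

```bash
python3 -c "
from h import *
show()"
```

```text
t 5.03 pos [ 0.7754 -0.0373  0.494 ] w 0.0874 F [ 0.2 -0.1  0.3] q [-0.012  0.826 -0.209  0.161  0.249  2.058 -1.227]
 tilt 6.5 az -27.1 x az -69.4 x [ 0.351 -0.933  0.084] y [-0.931 -0.357 -0.076] z [ 0.101 -0.052 -0.994]
```

Request:
carry_out([
  [-1, 0.2, -0.5, -1, 0],
  [-1, 0.2, -0.5, -1, 0],
  [-1, 0.2, -0.5, -1, 0],
  [-1, 0.2, -0.5, -1, 0],
  [-1, 0.2, -0.5, -1, 0],
  [-1, 0.2, -0.5, -1, 0],
  [-1, 0.2, -0.5, -1, 0],
  [-1, 0.2, -0.5, -1, 0],
  [-1, 0.2, -0.5, -1, 0],
  [-1, 0.2, -0.5, -1, 0],
])

```text
time: 5.87
ee_pos: [0.7283, -0.0227, 0.6125]
eef_rot: [0.818, -0.561, 0.118, -0.049]
ft_force: [-0.3, -0.2, -0.2]
width: 0.0873
```

```bash
python3 -c "
from h import *
show()"
```

```text
t 5.87 pos [ 0.7283 -0.0227  0.6125] w 0.0873 F [-0.3 -0.2 -0.2] q [-0.139  0.71   0.784  0.162 -0.618  2.058 -1.156]
 tilt 14.7 az -11.9 x az -69.8 x [ 0.342 -0.929  0.138] y [-0.906 -0.365 -0.213] z [ 0.248 -0.052 -0.967]
```

Request:
carry_out([
  [-1, -0.8, 0.4, 0.3, 0],
  [-1, -0.87, 0.4, 0.4, 0],
  [-1, -0.87, 0.4, 0.4, 0],
  [-1, -0.87, 0.4, 0.4, 0],
  [-1, -0.87, 0.4, 0.4, 0],
  [-1, -0.87, 0.4, 0.4, 0],
  [-1, -0.87, 0.4, 0.4, 0],
  [-1, -0.87, 0.4, 0.4, 0],
  [-1, -0.87, 0.4, 0.4, 0],
  [-1, -0.87, 0.4, 0.4, 0],
  [-1, -0.87, 0.4, 0.4, 0],
  [-1, -0.87, 0.4, 0.4, 0],
  [-1, -0.87, 0.4, 0.4, 0],
  [-1, -0.87, 0.4, 0.4, 0],
  [-1, -0.87, 0.4, 0.4, 0],
  [-1, -0.87, 0.4, 0.4, 0],
  [-1, -0.87, 0.4, 0.4, 0.5],
  [-1, -0.87, 0.4, 0.4, 0.5],
  [-1, 0, 0, 0, 0.5],
  [-1, 0, 0, 0, 0.5],
])

```text
time: 7.53
ee_pos: [0.4254, 0.323, 0.3094]
eef_rot: [0.772, -0.621, 0.112, -0.073]
ft_force: [0.1, -1.3, 1.2]
width: 0.0869
```

```bash
cat > look.py <<'E'
from h import *
import sys
np.set_printoptions(precision=4,suppress=True)
s,M=show();cw=cam('wrist',s);im=camera('wrist');cv2.imwrite('pics/%s.png'%sys.argv[1],im)
for q in sys.argv[2:]:
    for x in pinpoint(q,'wrist')[:2]: print(q,np.round(x['xy'],1),round(x['conf'],2))
E
python3 look.py w1 torch_centre torch_foot rest
```

```text
t 7.53 pos [0.4254 0.323  0.3094] w 0.0869 F [ 0.1 -1.3  1.2] q [-1.552 -0.083  0.648  1.778  0.285  1.293 -2.317]
 tilt 15.3 az -5.6 x az -78.2 x [ 0.204 -0.976  0.082] y [-0.943 -0.218 -0.251] z [ 0.263 -0.026 -0.964]
torch_centre [330.4 241.1] 0.71
torch_foot [324.5 277.9] 0.67
torch_foot [334.5  87.4] 0.2
rest [320.3 235.7] 0.6
```

View pics/w1.png

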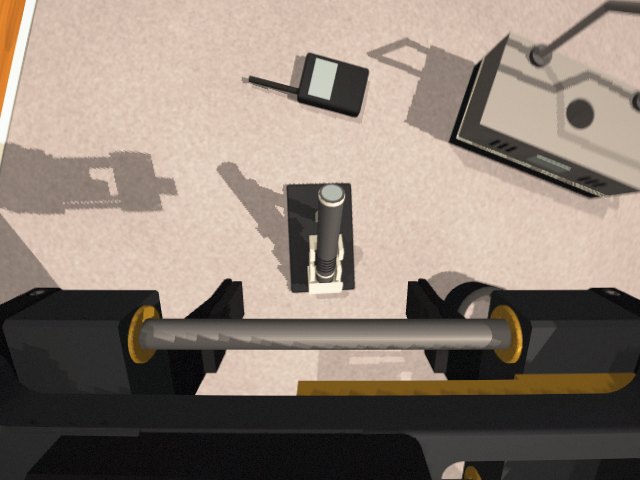

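```bash
cat > fit.py <<'E'
from h import *
from scipy.optimize import least_squares
np.set_printoptions(precision=4,suppress=True)
s,M=show();cs,ct,cw=cam('scene'),cam('top'),cam('wrist',s)
obs=[(cs,.0825,(452,355.8),1),(ct,.0825,(200.6,291),1),(cs,0,(458.8,350.8),.6),(ct,0,(210.8,311.1),.6),(cw,.0825,(330.4,241.1),1),(cw,0,(324.5,277.9),.6),(cw,.165,(332,192),1)]
def t(az): return np.array([np.sin(.628)*np.cos(az),np.sin(.628)*np.sin(az),np.cos(.628)])
def f(p): return np.concatenate([w*(proj(c,p[:3]+L*t(p[3]))[0]-uv) for c,L,uv,w in obs])
r=least_squares(f,[.406,.292,.02,.3],loss='soft_l1',f_scale=2);p=r.x
print('foot',p[:3],'az',np.degrees(p[3]),'res',f(p).reshape(-1,2).round(1).tolist())
T=t(p[3]);x=np.cross(M[:,2],T);x/=np.linalg.norm(x)
if x@M[:,0]<0:x=-x
print('turn about tool z deg',np.degrees(np.arctan2(x@M[:,1],x@M[:,0])))
N=np.c_[x,np.cross(M[:,2],x),M[:,2]]
g=p[:3]+.112*T; tcp=g+.005*M[:,2]
print('T in newtool',N.T@T,'tcp goal',tcp,'delta newtool units',(N.T@(tcp-s['ee_pos']))/.03)
E
python3 fit.py
```

```text
t 7.73 pos [0.4269 0.322  0.3102] w 0.0868 F [ 0.3 -0.3  0.4] q [-1.55  -0.083  0.65   1.776  0.285  1.293 -2.312]
 tilt 15.3 az -5.6 x az -78.2 x [ 0.204 -0.975  0.082] y [-0.943 -0.219 -0.252] z [ 0.263 -0.026 -0.964]
foot [0.4122 0.2941 0.0302] az 15.005220292899454 res [[-2.4, -1.2], [-1.4, -1.9], [-0.8, 1.3], [-0.3, -1.5], [-2.0, 1.7], [0.7, -0.0], [0.3, 0.3]]
turn about tool z deg 2.50699434645983
T in newtool [-0.     -0.7727 -0.6348] tcp goal [0.477  0.3111 0.1161] delta newtool units [0.1713 0.1257 6.6912]
```

Request:
carry_out([
  [-1, 0.17, 0.13, 0.4, 0.5],
  [-1, 0, 0, 0.9, 0],
  [-1, 0, 0, 0.9, 0],
  [-1, 0, 0, 0.9, 0],
  [-1, 0, 0, 0.9, 0],
  [-1, 0, 0, 0.3, 0],
  [-1, 0, 0, 0, 0],
])

```text
time: 8.32
ee_pos: [0.4633, 0.3125, 0.1866]
eef_rot: [0.759, -0.637, 0.109, -0.081]
ft_force: [-0.2, 0.0, 0.2]
width: 0.0872
```

```bash
python3 look.py w2 torch_centre torch_foot
python3 - <<'E'
from h import *
np.set_printoptions(precision=4,suppress=True)
s,M=show();c=cam('wrist',s);T=np.array([.5678,.1521,.809])
f=np.array([.4122,.2941,.0302])
print([proj(c,f+L*T)[0] for L in(0,.0825,.112,.165)])
print('units',M.T@(f+.112*T+.005*M[:,2]-s['ee_pos'])/.03)
E
```

```text
t 8.32 pos [0.4633 0.3125 0.1866] w 0.0872 F [-0.2  0.   0.2] q [-1.489  0.074  0.728  1.925  0.18   0.982 -2.249]
 tilt 15.6 az -3.2 x az -80.4 x [ 0.166 -0.984  0.062] y [-0.949 -0.177 -0.262] z [ 0.269 -0.015 -0.963]
torch_centre [324.  295.4] 0.75
t 8.47 pos [0.4635 0.314  0.1891] w 0.0871 F [0.1 0.1 0.2] q [-1.49   0.071  0.726  1.922  0.181  0.984 -2.251]
 tilt 15.7 az -2.5 x az -80.4 x [ 0.167 -0.984  0.059] y [-0.948 -0.176 -0.264] z [ 0.27  -0.012 -0.963]
[array([326.8111, 330.1817]), array([326.6161, 291.4518]), array([326.5184, 272.1155]), array([326.2791, 224.9584])]
units [0.0298 0.2281 2.471 ]
```

View pics/w2.png

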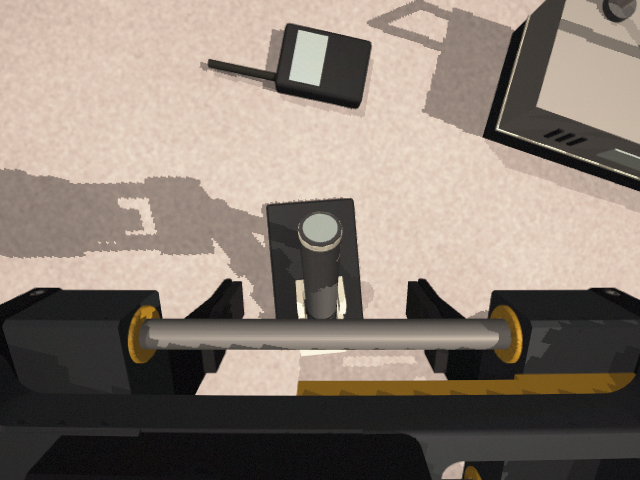

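Request:
carry_out([
  [-1, -0.08, 0.1, 0.8, 0],
  [-1, 0, 0.15, 0.8, 0],
  [-1, 0, 0, 0.6, 0],
  [-1, 0, 0, 0.25, 0],
  [-1, 0, 0, 0, 0],
])

```text
time: 8.88
ee_pos: [0.4782, 0.3213, 0.1233]
eef_rot: [0.76, -0.635, 0.106, -0.091]
ft_force: [-0.7, -0.6, 0.3]
width: 0.0872
```

Run:
```python
from h import *
np.set_printoptions(precision=4,suppress=True)
s,M=show();T=np.array([.5678,.1521,.809])
f=np.array([.4122,.2941,.0302])
print('units',M.T@(f+.112*T+.005*M[:,2]-s['ee_pos'])/.03)
```

```text
t 8.88 pos [0.4782 0.3213 0.1233] w 0.0872 F [-0.7 -0.6  0.3] q [-1.437  0.201  0.723  1.967  0.072  0.813 -2.174]
 tilt 16.1 az 0.7 x az -80.1 x [ 0.172 -0.984  0.046] y [-0.945 -0.178 -0.273] z [ 0.277  0.003 -0.961]
units [0.3149 0.1589 0.2222]
```

Request:
carry_out([
  [-1, 0.22, 0.12, 0.1, 0],
  [-1, 0, 0.05, 0.1, 0],
  [-1, 0, 0, 0, 0],
])

```text
time: 9.13
ee_pos: [0.4767, 0.315, 0.1195]
eef_rot: [0.76, -0.634, 0.106, -0.093]
ft_force: [0.3, -0.4, -0.3]
width: 0.0872
```

Run:
```python
from h import *
np.set_printoptions(precision=4,suppress=True)
s,M=show();T=np.array([.5678,.1521,.809])
f=np.array([.4122,.2941,.0302])
print('units',M.T@(f+.112*T+.005*M[:,2]-s['ee_pos'])/.03, 'T tool',M.T@T)
```

```text
t 9.13 pos [0.4767 0.315  0.1195] w 0.0872 F [ 0.3 -0.4 -0.3] q [-1.436  0.19   0.726  1.987  0.079  0.797 -2.173]
 tilt 16.2 az 1.4 x az -80.0 x [ 0.173 -0.984  0.043] y [-0.945 -0.178 -0.275] z [ 0.279  0.007 -0.96 ]
units [0.1227 0.0399 0.1152] T tool [-0.0165 -0.7863 -0.6177]
```

Request:
carry_out([
  [0, 0, 0, 0.08, 0],
  [0.4, 0, 0, 0, 0],
  [0.6, 0, 0, 0, 0],
  [1, 0, 0, 0, 0],
  [1, 0, 0, 0, 0],
  [1, 0, 0, 0, 0],
  [1, 0, 0, 0, 0],
  [1, 0, 0, 0, 0],
], force=15)

```text
time: 9.8
ee_pos: [0.4779, 0.3164, 0.1196]
eef_rot: [0.76, -0.634, 0.105, -0.095]
ft_force: [-0.1, 0.4, 0.7]
width: 0.0419
```

Run:
```python
from h import *
s,M=show()
```

```text
t 9.80 pos [0.4779 0.3164 0.1196] w 0.0419 F [-0.1  0.4  0.7] q [-1.435  0.192  0.725  1.985  0.075  0.793 -2.17 ]
 tilt 16.3 az 2.2 x az -80.0 x [ 0.174 -0.984  0.04 ] y [-0.944 -0.178 -0.278] z [ 0.28   0.011 -0.96 ]
```

Still closing.

Request:
carry_out([
  [1, 0, 0, 0, 0],
  [1, 0, 0, 0, 0],
  [1, 0, 0, 0, 0],
  [1, 0, 0, 0, 0],
  [1, 0, 0, 0, 0],
])

```text
time: 10.22
ee_pos: [0.4779, 0.3162, 0.1196]
eef_rot: [0.76, -0.634, 0.105, -0.095]
ft_force: [0.1, 0.8, 1.5]
width: 0.0232
```

Request:
carry_out([
  [1, 0, -0.4, -0.31, 0],
  [1, 0, -0.6, -0.47, 0],
  [1, 0, -0.78, -0.62, 0],
  [1, 0, -0.78, -0.62, 0],
  [1, 0, -0.78, -0.62, 0],
  [1, 0, 0, -1, 0],
  [1, 0, 0, -1, 0],
  [1, 0, 0, -1, 0],
  [1, 0, 0, -1, 0],
])

```text
time: 10.97
ee_pos: [0.5157, 0.3294, 0.3366]
eef_rot: [0.761, -0.635, 0.106, -0.084]
ft_force: [-0.2, 1.2, -0.9]
width: 0.0231
```

Run:
```python
from h import *
np.set_printoptions(precision=4,suppress=True)
s,M=show();a,b=camera('scene'),camera('wrist')
cv2.imwrite('pics/p3.png',np.hstack([a[100:400,200:560],b[100:400,140:500]]))
for n in('scene','top'):
  for q in('torch_centre','torch_foot'):
    if n=='top' and q=='torch_centre': camera('top')
    print(n,q,[(np.round(x['xy'],1),round(x['conf'],2)) for x in pinpoint(q,n)[:2]])
```

```text
t 10.97 pos [0.5157 0.3294 0.3366] w 0.0231 F [-0.2  1.2 -0.9] q [-1.426  0.11   0.749  1.58   0.105  1.275 -2.098]
 tilt 15.5 az -1.2 x az -80.1 x [ 0.172 -0.984  0.054] y [-0.948 -0.18  -0.262] z [ 0.268 -0.006 -0.963]
scene torch_centre [(array([468.4, 310. ]), 0.83)]
scene torch_foot []
top torch_centre [(array([163.7, 265.5]), 0.73)]
top torch_foot [(array([178.2, 289.3]), 0.6)]
```

View pics/p3.png

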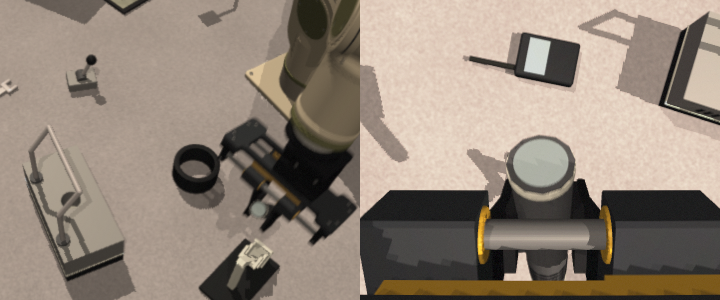

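Request:
carry_out([
  [1, 0.6, -0.2, -0.45, 0],
  [1, 0.88, -0.39, -0.45, 0],
  [1, 0.88, -0.39, -0.45, 0],
  [1, 0.88, -0.39, -0.45, 0],
  [1, 0.88, -0.39, -0.45, 0],
  [1, 0.88, -0.39, -0.45, 0],
  [1, 0.88, -0.39, -0.45, 0],
  [1, 0.88, -0.39, -0.45, 0],
  [1, 0.88, -0.39, -0.45, 0],
  [1, 0.88, -0.39, -0.45, 0],
  [1, 0.88, -0.39, -0.45, 0],
  [1, 0.88, -0.39, -0.45, 0],
  [1, 0.88, -0.39, -0.45, 0],
  [1, 0.88, -0.39, -0.45, 0],
  [1, 0.88, -0.39, -0.45, 0.5],
  [1, 0.88, -0.39, -0.45, 0.5],
  [1, 0, -0.2, -1, 0.5],
  [1, 0, -0.4, -1, 0.5],
  [1, 0, -0.4, -1, 0.5],
  [1, 0, -0.4, -1, 0],
])

```text
time: 12.98
ee_pos: [0.7151, -0.0359, 0.6336]
eef_rot: [0.717, -0.683, 0.111, -0.084]
ft_force: [12.0, 4.7, 8.6]
width: 0.0233
```

```bash
python3 -c "
from h import *
show()"
```

```text
t 12.98 pos [ 0.7151 -0.0359  0.6336] w 0.0233 F [12.   4.7  8.6] q [-0.085  0.66   0.465  0.16  -0.359  2.058 -1.489]
 tilt 16.0 az -6.6 x az -87.5 x [ 0.043 -0.998  0.045] y [-0.961 -0.053 -0.271] z [ 0.273 -0.032 -0.961]
```

Request:
carry_out([
  [1, 0, -0.6, -0.9, 0],
  [1, 0, -0.6, -0.9, 0],
  [1, 0, -0.6, -0.9, 0],
  [1, 0, -0.6, -0.9, 0],
  [1, 0, -0.6, -0.9, 0],
  [1, 0, -0.6, -0.9, 0],
  [1, 0, -0.6, -0.9, 0],
  [1, 0, -0.6, -0.9, 0],
  [1, 0, -0.6, -0.9, 0],
  [1, 0, -0.6, -0.9, 0],
  [1, 0, -0.6, -0.9, 0],
  [1, 0, -0.6, -0.9, 0],
])

```text
time: 13.98
ee_pos: [0.6462, -0.0144, 0.7587]
eef_rot: [0.703, -0.67, 0.182, -0.154]
ft_force: [0.6, -0.2, -1.3]
width: 0.0231
```

```bash
python3 -c "
from h import *
show()"
```

```text
t 13.98 pos [ 0.6462 -0.0144  0.7587] w 0.0231 F [ 0.6 -0.2 -1.3] q [-0.204  0.542  1.31   0.162 -1.084  2.058 -1.454]
 tilt 27.6 az -3.3 x az -87.9 x [ 0.037 -0.998  0.049] y [-0.886 -0.055 -0.461] z [ 0.463 -0.027 -0.886]
```

Request:
carry_out([
  [1, 0, -0.7, -0.8, 0.4],
  [1, 0, -0.7, -0.8, 0.4],
  [1, 0, -0.7, -0.8, 0.4],
  [1, 0, -0.7, -0.8, 0],
  [1, 0, -0.7, -0.8, 0],
  [1, 0, -0.7, -0.8, 0],
  [1, 0, -0.7, -0.8, 0],
  [1, 0, -0.7, -0.8, 0],
  [1, 0, -0.7, -0.8, 0],
  [1, 0, -0.7, -0.8, 0],
  [1, 0, -0.7, -0.8, 0],
  [1, 0, -0.7, -0.8, 0],
  [1, 0, -0.7, -0.8, 0],
  [1, 0, -0.7, -0.8, 0],
  [1, 0, -0.7, -0.8, 0],
  [1, 0, -0.7, -0.8, 0],
])

```text
time: 15.32
ee_pos: [0.4948, -0.0169, 0.907]
eef_rot: [-0.641, 0.677, -0.257, 0.252]
ft_force: [0.3, -0.5, -1.4]
width: 0.0234
```

```bash
python3 -c "
from h import *
show()"
```

```text
t 15.32 pos [ 0.4948 -0.0169  0.907 ] w 0.0234 F [ 0.3 -0.5 -1.4] q [-0.368  0.273  1.339  0.162 -0.938  2.058 -1.56 ]
 tilt 42.2 az -2.1 x az -92.9 x [-0.05  -0.999 -0.012] y [-0.739  0.045 -0.672] z [ 0.672 -0.025 -0.74 ]
```

Request:
carry_out([
  [1, 0, -0.8, -0.7, 0],
  [1, 0, -0.8, -0.7, 0],
  [1, 0, -0.8, -0.7, 0],
  [1, 0, -0.8, -0.7, 0],
  [1, 0, -0.8, -0.7, 0],
  [1, 0, -0.8, -0.7, 0],
  [1, 0, -0.8, -0.7, 0],
  [1, 0, -0.8, -0.7, 0],
  [1, 0, -0.8, -0.7, 0],
  [1, 0, -0.8, -0.7, 0],
  [1, 0, -0.8, -0.7, 0],
  [1, 0, -0.8, -0.7, 0],
  [1, 0, -0.8, -0.7, 0],
])

```text
time: 16.4
ee_pos: [0.3798, -0.0258, 0.9856]
eef_rot: [-0.614, 0.652, -0.316, 0.314]
ft_force: [-0.5, 0.6, -2.0]
width: 0.0237
```

```bash
python3 -c "
from h import *
show()"
```

```text
t 16.40 pos [ 0.3798 -0.0258  0.9856] w 0.0237 F [-0.5  0.6 -2. ] q [-1.043  0.047  1.313  0.161 -0.243  2.04  -1.601]
 tilt 52.9 az -1.9 x az -92.8 x [-0.049 -0.999 -0.021] y [-0.602  0.046 -0.797] z [ 0.797 -0.026 -0.604]
```

Request:
carry_out([
  [1, 0, -0.8, -0.7, 0],
  [1, 0, -0.8, -0.7, 0],
  [1, 0, -0.8, -0.7, 0],
  [1, 0, -0.8, -0.7, 0],
  [1, 0, -0.8, -0.7, 0],
  [1, 0, -0.8, -0.7, 0],
])

```text
time: 16.9
ee_pos: [0.3869, -0.0322, 1.0124]
eef_rot: [-0.605, 0.631, -0.339, 0.348]
ft_force: [-1.0, 0.8, -1.1]
width: 0.0232
```

```bash
python3 -c "
from h import *
show()"
```

```text
t 16.90 pos [ 0.3869 -0.0322  1.0124] w 0.0232 F [-1.   0.8 -1.1] q [-1.291  0.004  1.339  0.162 -0.039  1.963 -1.602]
 tilt 58.2 az -0.4 x az -91.5 x [-0.026 -0.999 -0.029] y [-0.526  0.039 -0.849] z [ 0.85  -0.007 -0.527]
```

Request:
carry_out([
  [1, 0, 0.3, 0.3, -0.4],
  [1, -0.08, 0.6, 0.6, 0],
  [1, -0.08, 0.8, 0.8, 0],
  [1, -0.08, 0.8, 0.8, 0],
  [1, -0.08, 0.8, 0.8, 0],
  [1, -0.08, 0.8, 0.8, 0],
  [1, -0.08, 0.8, 0.8, 0],
  [1, -0.08, 0.8, 0.8, 0],
  [1, -0.08, 0.8, 0.8, 0],
  [1, -0.08, 0.8, 0.8, 0],
  [1, -0.08, 0.8, 0.8, 0],
  [1, -0.08, 0.8, 0.8, 0],
])

```text
time: 17.9
ee_pos: [0.4666, -0.0338, 0.7734]
eef_rot: [-0.617, 0.651, -0.294, 0.33]
ft_force: [0.5, 1.5, -2.1]
width: 0.0231
```

```bash
python3 -c "
from h import *
show()"
```

```text
t 17.90 pos [ 0.4666 -0.0338  0.7734] w 0.0231 F [ 0.5  1.5 -2.1] q [-0.702 -0.498  0.247  1.312  0.433  1.427 -1.911]
 tilt 52.5 az 1.8 x az -91.1 x [-0.02  -0.998 -0.067] y [-0.609  0.065 -0.79 ] z [ 0.793  0.025 -0.609]
```

Request:
carry_out([
  [1, 0.08, -0.8, -0.8, -0.5],
  [1, 0.08, -0.8, -0.8, -0.5],
  [1, 0, -0.9, -0.7, 0],
  [1, 0, -0.9, -0.7, 0],
  [1, 0, -0.9, -0.7, 0],
  [1, 0, -0.9, -0.7, 0],
  [1, 0, -0.9, -0.7, 0],
  [1, 0, -0.9, -0.7, 0],
  [1, 0, -0.9, -0.7, 0],
  [1, 0, -0.9, -0.7, 0],
  [1, 0, -0.9, -0.7, 0],
  [1, 0, -0.9, -0.7, 0],
  [1, 0, -0.9, -0.7, 0],
  [1, 0, -0.9, -0.7, 0],
])

```text
time: 19.07
ee_pos: [0.4415, -0.0731, 0.9825]
eef_rot: [-0.603, 0.652, -0.297, 0.352]
ft_force: [-0.6, -0.6, -1.9]
width: 0.0236
```

```bash
python3 -c "
from h import *
show()"
```

```text
t 19.07 pos [ 0.4415 -0.0731  0.9825] w 0.0236 F [-0.6 -0.6 -1.9] q [-0.118  0.163  1.241  0.162 -1.11   1.956 -1.546]
 tilt 54.8 az 2.6 x az -91.5 x [-0.025 -0.995 -0.101] y [-0.578  0.097 -0.811] z [ 0.816  0.037 -0.577]
```

Request:
carry_out([
  [1, -0.2, -0.8, -0.7, -0.35],
  [1, -0.2, -0.8, -0.7, -0.35],
  [1, -0.2, -0.8, -0.7, -0.35],
  [1, -0.2, -0.8, -0.7, -0.35],
  [1, -0.2, -0.8, -0.7, 0],
  [1, -0.2, -0.8, -0.7, 0],
  [1, -0.2, -0.8, -0.7, 0],
  [1, -0.2, -0.8, -0.7, 0],
])

```text
time: 19.73
ee_pos: [0.394, -0.0392, 1.0296]
eef_rot: [0.614, -0.6, 0.359, -0.366]
ft_force: [-1.0, -0.0, -2.7]
width: 0.0231
```

```bash
python3 -c "
from h import *
show()"
```

```text
t 19.73 pos [ 0.394  -0.0392  1.0296] w 0.0231 F [-1.  -0.  -2.7] q [-0.921  0.028  1.33   0.163 -0.414  1.9   -1.521]
 tilt 61.7 az 1.3 x az -88.7 x [ 0.023 -1.     0.001] y [-0.475 -0.012 -0.88 ] z [ 0.88   0.019 -0.475]
```

Request:
carry_out([
  [1, 0, 0.2, 0.4, 0],
  [1, -0.07, 0.36, 0.74, 0],
  [1, -0.07, 0.36, 0.74, 0],
  [1, -0.07, 0.36, 0.74, 0],
  [1, -0.07, 0.36, 0.74, 0],
  [1, -0.07, 0.36, 0.74, 0],
  [1, -0.07, 0.36, 0.74, 0],
  [1, -0.07, 0.36, 0.74, 0],
  [1, -0.07, 0.36, 0.74, 0],
  [1, -0.07, 0.36, 0.74, 0],
])

```text
time: 20.57
ee_pos: [0.5148, -0.0357, 0.8932]
eef_rot: [-0.615, 0.617, -0.331, 0.362]
ft_force: [1.6, -0.5, -1.1]
width: 0.0231
```

```bash
python3 -c "
from h import *
show()"
```

```text
t 20.57 pos [ 0.5148 -0.0357  0.8932] w 0.0231 F [ 1.6 -0.5 -1.1] q [-0.901 -0.317  0.426  0.94   0.454  1.476 -1.79 ]
 tilt 58.8 az 2.4 x az -88.9 x [ 0.018 -0.999 -0.039] y [-0.519  0.024 -0.854] z [ 0.854  0.036 -0.518]
```

Request:
carry_out([
  [1, -0.06, 0.5, 0.7, -0.25],
  [1, -0.06, 0.5, 0.7, -0.25],
  [1, -0.06, 0.6, 0.7, 0],
  [1, -0.06, 0.7, 0.6, 0],
  [1, -0.06, 0.7, 0.6, 0],
  [1, -0.06, 0.7, 0.6, 0],
  [1, -0.06, 0.7, 0.6, 0],
  [1, -0.06, 0.7, 0.6, 0],
])

```text
time: 21.23
ee_pos: [0.5684, -0.0102, 0.662]
eef_rot: [0.634, -0.6, 0.338, -0.351]
ft_force: [0.9, 0.4, -1.1]
width: 0.0231
```

```bash
python3 -c "
from h import *
show()"
```

```text
t 21.23 pos [ 0.5684 -0.0102  0.662 ] w 0.0231 F [ 0.9  0.4 -1.1] q [-0.642 -0.492  0.297  1.644  0.429  0.985 -1.866]
 tilt 58.3 az 2.7 x az -87.0 x [ 0.052 -0.999  0.007] y [-0.524 -0.033 -0.851] z [ 0.85   0.04  -0.525]
```

Request:
carry_out([
  [1, -0.12, 0.7, 0.6, 0],
  [1, -0.12, 0.7, 0.6, 0],
  [1, -0.12, 0.7, 0.6, 0],
  [1, -0.12, 0.7, 0.6, 0],
  [1, -0.12, 0.7, 0.5, 0],
  [1, -0.12, 0.7, 0.4, 0],
  [1, -0.12, 0.7, 0.3, 0],
  [1, -0.12, 0.6, 0.3, 0],
  [1, -0.1, 0.5, 0.2, 0],
  [1, -0.1, 0, 0, 0],
])

```text
time: 22.07
ee_pos: [0.5691, 0.0299, 0.4055]
eef_rot: [0.645, -0.599, 0.331, -0.34]
ft_force: [0.3, -0.2, -1.6]
width: 0.0232
```

```bash
python3 look.py w4 torch_centre torch_foot handle_mid well_mouth dock
python3 - <<'E'
from h import *
for n in('scene','top'):
  im=camera(n);cv2.imwrite(f'pics/{n}4.png',im)
  for q in('torch_centre','torch_foot','well_mouth','handle_mid'):
    print(n,q,[(np.round(x['xy'],1),round(x['conf'],2)) for x in pinpoint(q,n)[:2]])
a,b,c=[cv2.imread('pics/%s4.png'%n) for n in('scene','top','w')]
cv2.imwrite('pics/p4.png',np.vstack([np.hstack([a[150:450,150:550],b[60:360,150:550]]),np.hstack([c[0:300,0:400],c[0:300,240:640]])]))
E
```

```text
t 22.07 pos [0.5691 0.0299 0.4055] w 0.0232 F [ 0.3 -0.2 -1.6] q [-0.367 -0.482  0.107  2.181  0.454  0.499 -2.032]
 tilt 56.7 az 2.9 x az -86.3 x [ 0.064 -0.998  0.02 ] y [-0.548 -0.052 -0.835] z [ 0.834  0.042 -0.55 ]
torch_centre [331.  344.3] 0.83
scene torch_centre [(array([323.8, 171.3]), 0.7)]
scene torch_foot [(array([314.7, 202. ]), 0.74)]
scene well_mouth [(array([268.6, 299.8]), 0.76)]
scene handle_mid [(array([263.4, 261. ]), 0.74)]
top torch_centre [(array([307.8, 224.4]), 0.64)]
top torch_foot []
top well_mouth [(array([312.4, 202.6]), 0.59), (array([434.7, 280.2]), 0.16)]
top handle_mid [(array([305.8, 183.7]), 0.87)]
```

View pics/p4.png

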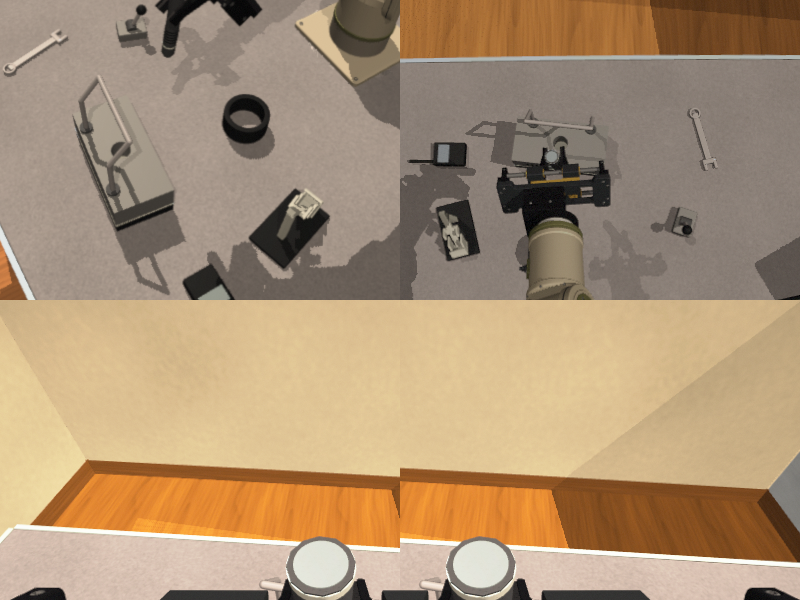

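```bash
cat > m.py <<'E'
from h import *
np.set_printoptions(precision=4,suppress=True)
cs,ct=cam('scene'),cam('top')
print('well s',atz(cs,(269,300.2),.085),'t',atz(ct,(312,203),.085),atz(ct,(311.4,207.1),.085))
print('bar s',atz(cs,(261.6,259.7),.23),'t',atz(ct,(305.8,183.6),.23), 'ends',atz(ct,(279,182),.23),atz(ct,(343,188),.23))
print('tri bar',tri([(cs,(261.6,259.7)),(ct,(305.8,183.6))]),'tri well',tri([(cs,(269,300.2)),(ct,(312,203))]))
s,M=show();cw=cam('wrist',s)
g=s['ee_pos']-.005*M[:,2]
print('torch centre tri',tri([(cs,(323.8,171.3)),(ct,(307.8,224.4)),(cw,(331,344.3))]))
for d in(48,52,56,60):
    T=-M[:,2]*np.cos(np.radians(d))-M[:,1]*np.sin(np.radians(d))
    f=g-.112*T
    print(d,'T',T,'foot',f,'c',f+.0825*T,'scene f,c,l',[proj(cs,f+L*T)[0].round(1).tolist() for L in(0,.0825,.165)],'wrist l',proj(cw,f+.165*T)[0].round(1),'top l',proj(ct,f+.165*T)[0].round(1))
a=cv2.imread('pics/scene4.png');b=cv2.imread('pics/w4.png');c=cv2.imread('pics/top4.png')
cv2.imwrite('pics/p5.png',np.hstack([cv2.resize(a[110:230,270:370],None,fx=4,fy=4),cv2.resize(c[160:280,255:355],None,fx=4,fy=4)]))
E
python3 m.py
```

```text
well s [0.6839 0.0283 0.085 ] t [0.6808 0.0249 0.085 ] [0.67   0.0264 0.085 ]
bar s [0.6899 0.0301 0.23  ] t [0.6888 0.0341 0.23  ] ends [0.6932 0.0953 0.23  ] [ 0.6777 -0.0504  0.23  ]
tri bar (array([0.6894, 0.033 , 0.2324]), [0.0016680185604861781, 0.0016680185604860634]) tri well (array([0.6825, 0.025 , 0.079 ]), [8.211434979885302e-05, 8.211434979896722e-05])
t 22.87 pos [0.571  0.0294 0.4118] w 0.0231 F [ 0.7  1.  -1.7] q [-0.366 -0.483  0.108  2.172  0.452  0.5   -2.03 ]
 tilt 57.1 az 2.9 x az -86.4 x [ 0.063 -0.998  0.018] y [-0.542 -0.049 -0.839] z [ 0.838  0.043 -0.544]
torch centre tri (array([0.5642, 0.0248, 0.3814]), [0.0014034024483581364, 0.002967100910326365, 0.0030667639994999074])
48 T [-0.1584  0.0078  0.9873] foot [0.5845 0.0283 0.304 ] c [0.5715 0.0289 0.3854] scene f,c,l [[313.2, 208.0], [320.7, 172.3], [329.2, 131.7]] wrist l [326.1 262.3] top l [301.8 216.1]
52 T [-0.0893  0.0123  0.9959] foot [0.5768 0.0278 0.303 ] c [0.5694 0.0288 0.3852] scene f,c,l [[317.0, 206.4], [321.7, 171.8], [327.2, 132.4]] wrist l [326.  253.2] top l [301.7 214. ]
56 T [-0.0198  0.0167  0.9997] foot [0.569  0.0273 0.3026] c [0.5674 0.0287 0.3851] scene f,c,l [[320.7, 204.6], [322.8, 171.4], [325.1, 133.3]] wrist l [326.  244.9] top l [301.5 211.9]
60 T [0.0499 0.0211 0.9985] foot [0.5612 0.0268 0.3027] c [0.5653 0.0286 0.3851] scene f,c,l [[324.5, 202.6], [323.8, 170.8], [323.1, 134.2]] wrist l [326.  237.3] top l [301.4 209.8]
```

View pics/p5.png

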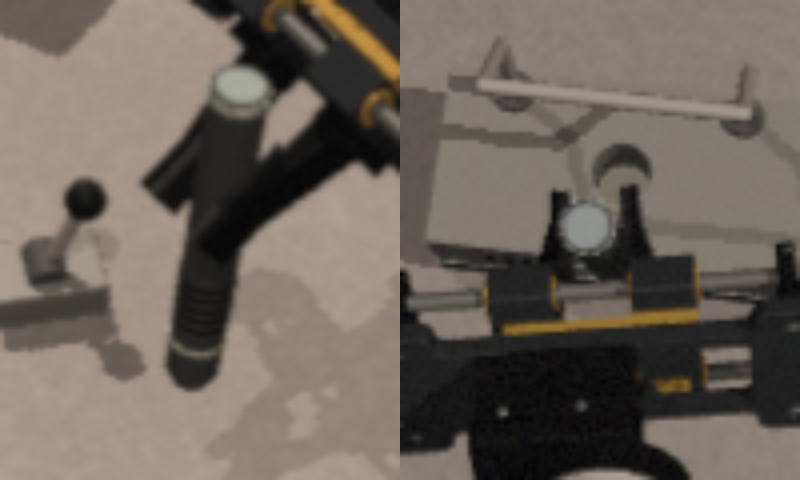

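Request:
carry_out([
  [1, 0, 0.5, 0.5, 0],
  [1, 0, 0.7, 0.7, 0],
  [1, 0, 0.7, 0.7, 0],
  [1, 0, 0.7, 0.7, 0],
  [1, 0, 0.7, 0.7, 0],
  [1, 0, 0.6, 0.6, 0],
  [1, 0, 0.4, 0.4, 0],
  [1, 0, 0.3, 0.2, 0],
  [1, 0, 0, 0, 0],
])

```text
time: 23.62
ee_pos: [0.6059, 0.0278, 0.2505]
eef_rot: [0.651, -0.597, 0.329, -0.336]
ft_force: [-1.4, 0.2, -2.1]
width: 0.0229
```

```bash
cat > st.py <<'E'
from h import *
import sys
np.set_printoptions(precision=4,suppress=True)
d=float(sys.argv[1]) if len(sys.argv)>1 else 49.5
s,M=show();g=s['ee_pos']-.005*M[:,2]
T=-M[:,2]*np.cos(np.radians(d))-M[:,1]*np.sin(np.radians(d));f=g-.112*T
print('T',T,'foot',f,'at mouth plane rel well',(f+T*(.085-f[2])/T[2]-[.683,.0275,.085])[:2])
def du(w): print('delta',w,'-> units',M.T@np.array(w)/.03)
if len(sys.argv)>4: du(np.array(sys.argv[2:5],float)-f)
E
python3 st.py 49.5 .671 .0275 .102
```

```text
t 23.62 pos [0.6059 0.0278 0.2505] w 0.0229 F [-1.4  0.2 -2.1] q [ 0.085 -0.198 -0.241  2.324  0.972  0.066 -2.602]
 tilt 56.0 az 3.1 x az -85.9 x [ 0.072 -0.997  0.028] y [-0.556 -0.063 -0.829] z [ 0.828  0.044 -0.559]
T [-0.1153  0.0191  0.9932] foot [0.6146 0.0254 0.142 ] at mouth plane rel well [-0.0618 -0.0032]
delta [ 0.0564  0.0021 -0.04  ] -> units [0.0288 0.0572 2.3048]
```

Request:
carry_out([
  [1, 0, 0, 0.4, 0],
  [1, 0, 0, 0.5, 0],
  [1, 0, 0, 0.3, 0.2],
  [1, 0, 0, 0, 0],
])

```text
time: 23.95
ee_pos: [0.6356, 0.0299, 0.2457]
eef_rot: [0.644, -0.609, 0.317, -0.337]
ft_force: [-0.4, 0.8, -1.6]
width: 0.0231
```

```bash
python3 st.py 49.5 .671 .0275 .102
```

```text
t 23.95 pos [0.6356 0.0299 0.2457] w 0.0231 F [-0.4  0.8 -1.6] q [ 0.149 -0.112 -0.297  2.253  0.954  0.065 -2.603]
 tilt 55.1 az 3.3 x az -86.7 x [ 0.057 -0.998 -0.002] y [-0.571 -0.031 -0.82 ] z [ 0.819  0.048 -0.572]
T [-0.0979 -0.0073  0.9952] foot [0.6425 0.0305 0.1371] at mouth plane rel well [-0.0354  0.0034]
delta [ 0.0285 -0.003  -0.0351] -> units [0.1554 0.4211 1.4431]
```

```bash
cat > kin.py <<'E'
import numpy as np
from scipy.optimize import least_squares
from scipy.spatial.transform import Rotation as R
D=[([1.205,.333,-.065,1.461,.022,1.35,-.089],[.21,-.588,.236],[.817,-.576,-.001,0]),
([.152,1,-1.201,.17,1.147,2.052,-1.232],[.8168,-.0879,.3806],[.819,-.573,.019,.008]),
([.12,1.053,-1.469,.162,1.448,2.058,-1.256],[.8295,-.0653,.3549],[.818,-.575,.021,.022]),
([-.139,.71,.784,.162,-.618,2.058,-1.156],[.7283,-.0227,.6125],[.818,-.561,.118,-.049]),
([-1.552,-.083,.648,1.778,.285,1.293,-2.317],[.4254,.323,.3094],[.772,-.621,.112,-.073]),
([-1.437,.201,.723,1.967,.072,.813,-2.174],[.4782,.3213,.1233],[.76,-.635,.106,-.091]),
([-.368,.273,1.339,.162,-.938,2.058,-1.56],[.4948,-.0169,.907],[-.641,.677,-.257,.252]),
([-.702,-.498,.247,1.312,.433,1.427,-1.911],[.4666,-.0338,.7734],[-.617,.651,-.294,.33]),
([-.642,-.492,.297,1.644,.429,.985,-1.866],[.5684,-.0102,.662],[.634,-.6,.338,-.351]),
([-.367,-.482,.107,2.181,.454,.499,-2.032],[.5691,.0299,.4055],[.645,-.599,.331,-.34]),
([.085,-.198,-.241,2.324,.972,.066,-2.602],[.6059,.0278,.2505],[.651,-.597,.329,-.336]),
([.149,-.112,-.297,2.253,.954,.065,-2.603],[.6356,.0299,.2457],[.644,-.609,.317,-.337])]
def fk(q,p,sg):
    q=np.array(q)*sg;A=R.from_euler('z',p[8]);t=np.zeros(3);off=[0,0,p[4],p[5],p[6],0,0];d=[p[0],0,p[1],0,p[2],0,p[3]]
    for i in range(7):
        t=t+A.apply([off[i],0,d[i]]) if i%2==0 else t+A.apply([off[i],0,0])
        A=A*R.from_euler('zy'[i%2],q[i]+(p[7] if i==6 else 0))
    return t+A.apply([0,0,p[9]]),A
def res(p,sg):
    o=[]
    for q,x,u in D:
        t,A=fk(q,p,sg);o+=list((t-x)*3)+list((A.inv()*R.from_quat(u)).as_rotvec())
    return np.array(o)
def fit():
    best=None
    import itertools
    for s in itertools.product([1,-1],repeat=4):
        sg=np.array([s[0],1,s[1],1,s[2],1,s[3]])
        for w in(0,1.57,3.14,-1.57):
            r=least_squares(res,[.35,.4,.4,.2,0,0,0,w,0,0],args=(sg,),loss='soft_l1',f_scale=.05)
            if best is None or r.cost<best[0]: best=(r.cost,r.x,sg)
    return best
if __name__=='__main__':
    c,p,sg=fit();print(c,p.round(4).tolist(),sg);print(np.abs(res(p,sg)).reshape(-1,6).max(0).round(4))
    np.savez('kin.npz',p=p,sg=sg)
E
time python3 kin.py
```

```text
0.019901224785608726 [0.2516, 0.46, 0.4917, 0.2647, -0.0138, 0.0129, -0.0039, 3.1021, -0.0503, 0.0852] [-1  1 -1  1 -1  1 -1]
[0.061  0.0566 0.0596 0.0071 0.0419 0.0134]
real	1m27.363s
user	1m27.586s
sys	0m0.218s
```

```bash
cat > plan.py <<'E'
from kin import *
k=np.load('kin.npz');p,sg=k['p'],k['sg']
lo=np.array([-2.6,-.5,-1.47,.16,-1.27,.06,-2.6]);hi=np.array([2.6,2.12,1.34,2.42,4.41,2.06,2.6])
def ori(tilt,az):
    a,b=np.radians(tilt),np.radians(az);z=np.array([np.sin(a)*np.cos(b),np.sin(a)*np.sin(b),-np.cos(a)])
    x=np.array([np.sin(b),-np.cos(b),0]);return R.from_matrix(np.c_[x,np.cross(z,x),z])
def ik(pos,Rt,q0,m=.05):
    f=lambda q:(lambda tA:np.r_[(tA[0]-pos)*10,(tA[1].inv()*Rt).as_rotvec()*3,.01*(q-q0)])(fk(q,p,sg))
    r=least_squares(f,np.clip(q0,lo+m+.001,hi-m-.001),bounds=(lo+m,hi-m));return r.x,np.abs(r.fun[:6]).max()
if __name__=='__main__':
    rng=np.random.default_rng(0)
    now=np.array([.149,-.112,-.297,2.253,.954,.1,-2.55])
    for pos in([.64,.028,.245],[.66,.028,.21],[.687,.028,.12]):
      for tilt in(30,40,50,57):
        B=[]
        for i in range(7):
            q0=now if i==0 else np.r_[rng.uniform(-1,1),.2,rng.uniform(-1,1),1.8,rng.uniform(-1,3),.4,rng.uniform(-2.4,2.4)]
            q,e=ik(np.array(pos),ori(tilt,0),q0);B.append((round(e,3),np.abs(q-now).max().round(2),q.round(2).tolist()))
        B.sort(key=lambda b:(b[0]>.02,b[1]));print(pos,tilt,B[0],B[1])
E
time python3 plan.py
```

```text
[0.64, 0.028, 0.245] 30 (np.float64(0.0), np.float64(0.9), [-0.48, 0.01, 0.36, 1.91, 0.05, 0.7, -1.71]) (np.float64(0.0), np.float64(0.91), [0.15, 0.01, -0.26, 1.91, 0.04, 0.7, -1.69])
[0.64, 0.028, 0.245] 40 (np.float64(0.0), np.float64(0.8), [-0.66, -0.09, 0.5, 2.07, 0.23, 0.46, -1.87]) (np.float64(0.0), np.float64(0.82), [-0.26, -0.07, 0.13, 2.06, 0.13, 0.46, -1.78])
[0.64, 0.028, 0.245] 50 (np.float64(0.0), np.float64(0.55), [-0.26, -0.12, 0.13, 2.21, 0.4, 0.2, -2.05]) (np.float64(0.0), np.float64(0.57), [-0.23, -0.12, 0.1, 2.21, 0.38, 0.2, -2.03])
[0.64, 0.028, 0.245] 57 (np.float64(0.123), np.float64(0.42), [-0.27, -0.14, 0.12, 2.26, 0.91, 0.11, -2.55]) (np.float64(0.123), np.float64(0.42), [-0.27, -0.14, 0.12, 2.26, 0.91, 0.11, -2.55])
[0.66, 0.028, 0.21] 30 (np.float64(0.0), np.float64(0.85), [0.26, 0.08, -0.38, 1.91, 0.1, 0.63, -1.73]) (np.float64(0.0), np.float64(0.97), [-0.59, 0.09, 0.5, 1.92, -0.02, 0.63, -1.66])
[0.66, 0.028, 0.21] 40 (np.float64(0.0), np.float64(0.84), [-0.13, 0.01, 0.01, 2.06, 0.11, 0.37, -1.77]) (np.float64(0.0), np.float64(0.85), [0.13, 0.01, -0.24, 
[... 485 characters left out ...]
95, 0.4, 0.47, -1.97]) (np.float64(0.0), np.float64(0.61), [0.39, 0.27, -0.54, 1.95, 0.36, 0.46, -1.94])
[0.687, 0.028, 0.12] 40 (np.float64(0.0), np.float64(0.32), [0.37, 0.21, -0.5, 2.09, 0.66, 0.21, -2.26]) (np.float64(0.0), np.float64(0.45), [0.19, 0.2, -0.31, 2.09, 0.5, 0.19, -2.12])
[0.687, 0.028, 0.12] 50 (np.float64(0.0), np.float64(3.56), [-0.78, 0.23, 0.69, 2.22, 3.52, 0.14, 1.01]) (np.float64(0.0), np.float64(4.79), [0.31, 0.2, -0.44, 2.21, 2.45, 0.17, 2.24])
[0.687, 0.028, 0.12] 57 (np.float64(0.0), np.float64(3.89), [-0.68, 0.25, 0.57, 2.29, 3.18, 0.35, 1.34]) (np.float64(0.0), np.float64(4.11), [-0.3, 0.22, 0.19, 2.29, 3.03, 0.35, 1.56])
real	0m8.726s
user	0m8.973s
sys	0m0.244s
```

Request:
carry_out([
  [1, 0.05, 0.1, 0.4, 0],
  [1, 0.05, 0.15, 0.4, 0],
  [1, 0.05, 0.15, 0.4, 0],
  [1, 0, 0, 0.2, 0],
  [1, 0, 0, 0, 0],
], force=10)

```text
time: 24.37
ee_pos: [0.663, 0.0266, 0.2288]
eef_rot: [0.648, -0.615, 0.306, -0.33]
ft_force: [-20.9, 2.3, 4.0]
width: 0.0234
```

```bash
python3 st.py 49.5 .6765 .0275 .095
```

```text
t 24.37 pos [0.663  0.0266 0.2288] w 0.0234 F [-20.9   2.3   4. ] q [ 0.181 -0.018 -0.316  2.19   0.975  0.066 -2.603]
 tilt 53.5 az 3.6 x az -86.7 x [ 0.057 -0.998 -0.008] y [-0.594 -0.027 -0.804] z [ 0.802  0.051 -0.595]
T [-0.0691 -0.0123  0.9975] foot [0.6667 0.0277 0.1201] at mouth plane rel well [-0.0139  0.0007]
delta [ 0.0098 -0.0002 -0.0251] -> units [0.0329 0.4778 0.7597]
```

Request:
carry_out([
  [1, 0, 0.3, -0.5, 0],
  [1, 0, 0.1, -0.2, 0],
  [1, 0, 0.3, 0.2, 0],
  [1, 0, 0.4, 0.3, 0],
  [1, 0, 0, 0, 0],
])

```text
time: 24.78
ee_pos: [0.6369, 0.0235, 0.2141]
eef_rot: [0.656, -0.613, 0.302, -0.321]
ft_force: [0.4, -0.1, -2.1]
width: 0.0232
```

```bash
python3 st.py 49.5 .6765 .0275 .095;python3 - <<'E'
from h import *
a=camera('scene');b=camera('top')
c=camera('wrist')
cv2.imwrite('pics/p6.png',np.hstack([cv2.resize(a[200:350,200:350],None,fx=2.6,fy=2.6),cv2.resize(c[200:350,250:400],None,fx=2.6,fy=2.6)]))
for q in('torch_centre','torch_foot'):
  print(q,[(np.round(x['xy'],1),round(x['conf'],2)) for x in pinpoint(q,'scene')[:2]])
E
```

```text
t 24.78 pos [0.6369 0.0235 0.2141] w 0.0232 F [ 0.4 -0.1 -2.1] q [-0.045 -0.065 -0.093  2.257  0.979  0.066 -2.595]
 tilt 52.3 az 3.7 x az -86.2 x [ 0.066 -0.998  0.002] y [-0.61  -0.042 -0.791] z [ 0.79   0.051 -0.611]
T [-0.0493 -0.001   0.9988] foot [0.6385 0.0234 0.1053] at mouth plane rel well [-0.0435 -0.0041]
delta [ 0.038   0.0041 -0.0103] -> units [-0.0538 -0.5072  1.2158]
torch_centre [(array([290.3, 256.5]), 0.84), (array([277.4, 181.9]), 0.43)]
torch_foot [(array([290.6, 280.1]), 0.93), (array([286.7, 257.9]), 0.51)]
```

View pics/p6.png

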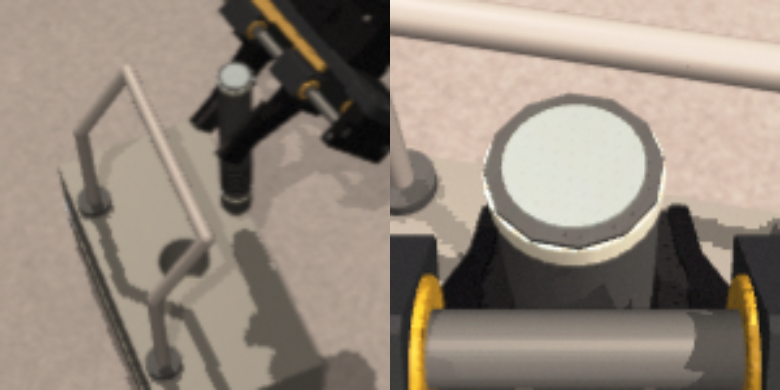

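Run:
```python
from h import *
from scipy.optimize import least_squares
np.set_printoptions(precision=4,suppress=True)
s,M=show();cs=cam('scene');cw=cam('wrist',s);g=s['ee_pos']-.005*M[:,2]
def P(p):
    T=-M[:,2]*np.cos(p[0])-M[:,1]*np.sin(p[0]);return T,g-p[1]*T+p[2]*M[:,0]
def f(p):
    T,F=P(p)
    return np.r_[proj(cs,F+.165*T)[0]-[290.8,229.2],proj(cs,F)[0]-[290.7,279.5],proj(cw,F+.165*T)[0]-[320.4,265],(p[1]-.112)*300,p[2]*300]
r=least_squares(f,[.86,.112,0]);T,F=P(r.x);print(np.degrees(r.x[0]),r.x[1:],T,F,r.fun.round(1))
```

```text
t 25.03 pos [0.6376 0.0237 0.2157] w 0.0233 F [ 0.4  0.3 -1.4] q [-0.039 -0.066 -0.099  2.256  0.977  0.065 -2.596]
 tilt 52.5 az 3.7 x az -86.3 x [ 0.065 -0.998  0.001] y [-0.608 -0.04  -0.793] z [ 0.791  0.051 -0.609]
49.736152674784435 [ 0.1157 -0.0019] [-0.0477 -0.0026  0.9989] [0.639  0.0256 0.1032] [-1.8  1.6 -2.6  4.8  0.4 -1.6  1.1 -0.6]
```

Request:
carry_out([
  [1, 0, -0.15, 0.3, 0],
  [1, 0, -0.15, 0.3, 0],
  [1, 0, -0.15, 0.3, 0],
  [1, 0, -0.1, 0.2, 0],
  [1, 0, 0, 0, 0],
])

```text
time: 25.45
ee_pos: [0.6784, 0.0252, 0.213]
eef_rot: [0.654, -0.615, 0.3, -0.321]
ft_force: [-3.3, -0.0, -0.9]
width: 0.0233
```

```bash
sed -i 's/\.112\*T/.1157*T/' st.py; python3 st.py 49.7 .677 .0275 .08
```

```text
t 25.45 pos [0.6784 0.0252 0.213 ] w 0.0233 F [-3.3 -0.  -0.9] q [-0.04   0.031 -0.091  2.165  0.991  0.065 -2.603]
 tilt 52.2 az 3.7 x az -86.4 x [ 0.062 -0.998 -0.003] y [-0.612 -0.036 -0.79 ] z [ 0.789  0.051 -0.613]
T [-0.0434 -0.0054  0.999 ] foot [0.6795 0.0255 0.1005] at mouth plane rel well [-0.0029 -0.0019]
delta [-0.0025  0.002  -0.0205] -> units [-0.0685  0.5876  0.3573]
```

Request:
carry_out([
  [1, 0, 0.25, 0.08, 0],
  [1, 0, 0.25, 0.12, 0],
  [1, 0, 0.25, 0.15, 0],
  [1, 0, 0, 0, 0],
])

```text
time: 25.78
ee_pos: [0.6744, 0.0244, 0.1981]
eef_rot: [0.658, -0.619, 0.293, -0.315]
ft_force: [0.1, -0.4, -2.4]
width: 0.0235
```

```bash
python3 st.py 49.7 .677 .0275 .07
```

```text
t 25.78 pos [0.6744 0.0244 0.1981] w 0.0235 F [ 0.1 -0.4 -2.4] q [ 0.075  0.053 -0.204  2.166  0.996  0.065 -2.603]
 tilt 50.9 az 3.9 x az -86.4 x [ 0.064 -0.998 -0.005] y [-0.629 -0.036 -0.777] z [ 0.775  0.052 -0.63 ]
T [-0.0214 -0.0062  0.9998] foot [0.673  0.0248 0.0856] at mouth plane rel well [-0.01   -0.0027]
delta [ 0.004   0.0027 -0.0156] -> units [-0.0783  0.3168  0.4341]
```

Request:
carry_out([
  [1, 0, 0.1, 0.25, 0],
  [1, 0, 0.2, 0.2, 0],
  [1, 0, 0.2, 0.15, 0],
  [1, 0, 0, 0, 0],
])

```text
time: 26.12
ee_pos: [0.6807, 0.0237, 0.1841]
eef_rot: [0.661, -0.621, 0.286, -0.31]
ft_force: [-1.7, 0.4, -2.7]
width: 0.0233
```

```bash
python3 st.py 49.7 .677 .0275 .07
python3 - <<'E'
from h import *
a=camera('scene');cv2.imwrite('pics/s7.png',a)
c=camera('wrist')
cv2.imwrite('pics/p7.png',np.hstack([cv2.resize(a[200:350,200:350],None,fx=2.6,fy=2.6),cv2.resize(c[200:350,250:400],None,fx=2.6,fy=2.6)]))
E
```

```text
t 26.12 pos [0.6807 0.0237 0.1841] w 0.0233 F [-1.7  0.4 -2.7] q [ 0.095  0.091 -0.222  2.148  1.004  0.065 -2.603]
 tilt 49.8 az 4.1 x az -86.2 x [ 0.066 -0.998 -0.006] y [-0.644 -0.037 -0.764] z [ 0.762  0.054 -0.645]
T [-0.002  -0.0065  1.    ] foot [0.6771 0.0242 0.0717] at mouth plane rel well [-0.0059 -0.0034]
delta [-0.0001  0.0033 -0.0017] -> units [-0.1094  0.041   0.0385]
```

View pics/p7.png

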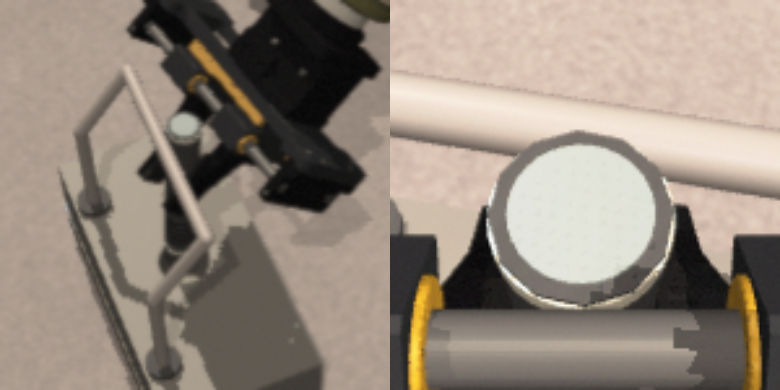

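Request:
carry_out([
  [1, -0.05, 0.2, 0.08, 0],
  [1, 0, 0.2, 0.12, 0],
  [1, 0, 0.2, 0.15, 0],
  [1, 0, 0, 0, 0],
])

```text
time: 26.55
ee_pos: [0.6779, 0.025, 0.1733]
eef_rot: [0.664, -0.622, 0.28, -0.305]
ft_force: [0.7, 0.3, -1.7]
width: 0.0232
```

```bash
python3 st.py 46 .683 .0275 .05
```

```text
t 26.55 pos [0.6779 0.025  0.1733] w 0.0232 F [ 0.7  0.3 -1.7] q [ 0.1    0.104 -0.229  2.151  1.007  0.065 -2.603]
 tilt 48.9 az 4.3 x az -86.1 x [ 0.069 -0.998 -0.007] y [-0.656 -0.04  -0.754] z [ 0.752  0.057 -0.657]
T [-0.0504 -0.0109  0.9987] foot [0.68  0.026 0.061] at mouth plane rel well [-0.0042 -0.0018]
delta [ 0.003   0.0015 -0.011 ] -> units [-0.0409  0.208   0.3195]
```

Request:
carry_out([
  [1, 0, 0.15, 0.1, 0],
  [1, 0, 0.15, 0.12, 0],
  [1, 0, 0.15, 0.12, 0],
  [1, 0, 0.15, 0.12, 0],
  [1, 0, 0, 0, 0],
])

```text
time: 26.97
ee_pos: [0.678, 0.0244, 0.1599]
eef_rot: [0.668, -0.624, 0.273, -0.3]
ft_force: [0.8, 1.2, -0.8]
width: 0.0235
```

```bash
python3 st.py 46 .683 .0275 .031
```

```text
t 26.97 pos [0.678  0.0244 0.1599] w 0.0235 F [ 0.8  1.2 -0.8] q [ 0.132  0.13  -0.259  2.146  1.016  0.065 -2.603]
 tilt 47.9 az 4.6 x az -85.9 x [ 0.072 -0.997 -0.009] y [-0.67  -0.042 -0.741] z [ 0.739  0.06  -0.671]
T [-0.0315 -0.0115  0.9994] foot [0.6779 0.0254 0.0476] at mouth plane rel well [-0.0063 -0.0025]
delta [ 0.0051  0.0021 -0.0166] -> units [-0.0511  0.2934  0.5003]
```

Request:
carry_out([
  [1, -0.02, 0.08, 0.15, -0.2],
  [1, -0.02, 0.1, 0.15, -0.2],
  [1, 0, 0.12, 0.15, 0],
  [1, 0, 0, 0, 0],
])

```text
time: 27.3
ee_pos: [0.683, 0.0252, 0.1489]
eef_rot: [0.682, -0.612, 0.274, -0.291]
ft_force: [-0.4, -0.3, -1.8]
width: 0.0237
```

```bash
python3 st.py 46 .683 .0275 .028
python3 - <<'E'
from h import *
a=camera('scene')
c=camera('wrist')
cv2.imwrite('pics/p8.png',np.hstack([cv2.resize(a[200:350,200:350],None,fx=2.6,fy=2.6),cv2.resize(c[200:350,250:400],None,fx=2.6,fy=2.6)]))
E
```

```text
t 27.30 pos [0.683  0.0252 0.1489] w 0.0237 F [-0.4 -0.3 -1.8] q [ 0.118  0.159 -0.246  2.132  1.059  0.065 -2.603]
 tilt 47.1 az 4.8 x az -84.2 x [ 0.1   -0.995  0.018] y [-0.676 -0.082 -0.732] z [ 0.73   0.061 -0.681]
T [-0.0207  0.0165  0.9997] foot [0.6818 0.023  0.0366] at mouth plane rel well [-0.0022 -0.0037]
delta [ 0.0012  0.0045 -0.0086] -> units [-0.1495  0.1703  0.2342]
```

View pics/p8.png

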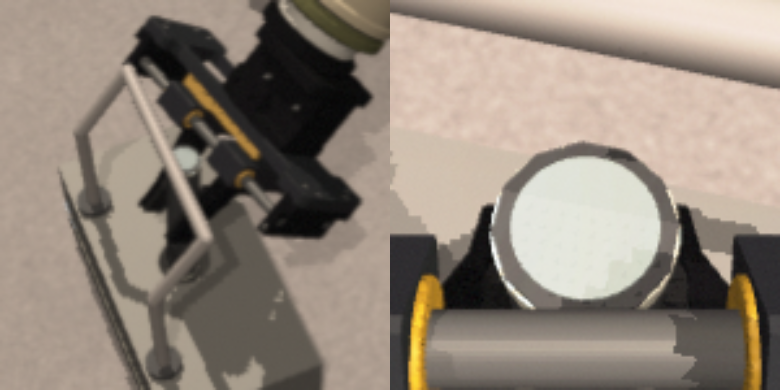

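```bash
cat > dd.py <<'E'
from h import *
import sys
from scipy.optimize import least_squares
s,M=show();cw=cam('wrist',s);g=s['ee_pos']-.005*M[:,2];uv=np.array(sys.argv[1:3],float)
def P(p): return -M[:,2]*np.cos(p[0])-M[:,1]*np.sin(p[0])
r=least_squares(lambda p:proj(cw,g+(.165-.1157+p[1])*P(p)+p[2]*M[:,0])[0].tolist()-np.array(uv).repeat(1) if 0 else np.r_[proj(cw,g+(.165-.1157+p[1])*P(p)+p[2]*M[:,0])[0]-uv,p[1]*500,p[2]*100],[.8,0,0])
T=P(r.x);f=g-(.1157-r.x[1])*T+r.x[2]*M[:,0];print('d',np.degrees(r.x[0]),r.x[1:],'T',T,'foot rel',f-[.683,.0275,0])
E
python3 dd.py 324 285
```

```text
t 27.40 pos [0.6829 0.0252 0.1492] w 0.0233 F [-0.1  1.  -2.3] q [ 0.118  0.158 -0.246  2.133  1.058  0.065 -2.603]
 tilt 47.1 az 4.8 x az -84.3 x [ 0.1   -0.995  0.018] y [-0.676 -0.081 -0.732] z [ 0.73   0.061 -0.681]
d 40.03604264996557 [ 4.30978295e-08 -7.17004294e-04] T [-0.12417891  0.00580088  0.99224289] foot rel [ 0.01050044 -0.00259881  0.03773809]
```

Request:
carry_out([
  [1, -0.06, 0.11, -0.11, 0],
  [1, -0.05, 0.1, -0.11, 0],
  [1, 0, 0, 0, 0],
])

```text
time: 27.65
ee_pos: [0.6728, 0.0271, 0.1498]
eef_rot: [0.682, -0.613, 0.274, -0.29]
ft_force: [1.8, 1.5, -1.7]
width: 0.0237
```

```bash
python3 st.py 40 .683 .0275 .020
```

```text
t 27.65 pos [0.6728 0.0271 0.1498] w 0.0237 F [ 1.8  1.5 -1.7] q [ 0.097  0.136 -0.229  2.156  1.048  0.065 -2.603]
 tilt 47.0 az 4.7 x az -84.3 x [ 0.099 -0.995  0.018] y [-0.677 -0.081 -0.731] z [ 0.729  0.06  -0.682]
T [-0.1232  0.0058  0.9924] foot [0.6834 0.0261 0.0384] at mouth plane rel well [-0.0054 -0.0011]
delta [-0.0004  0.0014 -0.0184] -> units [-0.0589  0.4538  0.4111]
```

Request:
carry_out([
  [1, 0, 0.1, 0.1, 0],
  [1, 0, 0.1, 0.1, 0],
  [1, 0, 0.1, 0.1, 0],
  [1, 0, 0.1, 0.1, 0],
  [1, 0, 0, 0, 0],
])

```text
time: 28.07
ee_pos: [0.6752, 0.0267, 0.1412]
eef_rot: [0.685, -0.613, 0.269, -0.287]
ft_force: [2.4, 1.7, -0.6]
width: 0.0237
```

```bash
python3 st.py 40 .683 .0275 .020
```

```text
t 28.07 pos [0.6752 0.0267 0.1412] w 0.0237 F [ 2.4  1.7 -0.6] q [ 0.116  0.158 -0.246  2.147  1.056  0.065 -2.603]
 tilt 46.4 az 4.9 x az -84.1 x [ 0.102 -0.995  0.017] y [-0.685 -0.083 -0.724] z [ 0.721  0.062 -0.69 ]
T [-0.1119  0.0054  0.9937] foot [0.6846 0.0258 0.0297] at mouth plane rel well [-0.0047 -0.0014]
delta [-0.0016  0.0017 -0.0097] -> units [-0.0687  0.2645  0.1887]
```

Request:
carry_out([
  [1, 0, 0.1, 0.12, 0],
  [1, 0, 0.1, 0.12, 0],
  [1, 0, 0.1, 0.12, 0],
  [1, 0, 0.1, 0.12, 0],
  [1, 0, 0, 0, 0],
])

```text
time: 28.48
ee_pos: [0.6794, 0.0271, 0.1293]
eef_rot: [0.688, -0.614, 0.263, -0.283]
ft_force: [-0.3, 2.5, 0.0]
width: 0.0235
```

```bash
python3 st.py 40 .683 .0275 .020
```

```text
t 28.48 pos [0.6794 0.0271 0.1293] w 0.0235 F [-0.3  2.5  0. ] q [ 0.126  0.189 -0.256  2.133  1.065  0.065 -2.604]
 tilt 45.5 az 5.3 x az -83.9 x [ 0.106 -0.994  0.014] y [-0.696 -0.085 -0.713] z [ 0.71   0.066 -0.701]
T [-0.0964  0.004   0.9953] foot [0.687  0.0263 0.0177] at mouth plane rel well [-0.0025 -0.0009]
delta [-0.004   0.0012  0.0023] -> units [-0.0531  0.0347 -0.1461]
```

Request:
carry_out([
  [1, 0, -0.05, 0.08, 0],
  [1, 0, -0.05, 0.08, 0],
  [1, 0, 0, 0, 0],
])

```text
time: 28.73
ee_pos: [0.6853, 0.0284, 0.1278]
eef_rot: [0.688, -0.614, 0.263, -0.283]
ft_force: [-0.9, 2.2, -0.5]
width: 0.0238
```

```bash
python3 st.py 42 .683 .0275 .010
python3 - <<'E'
from h import *
a=camera('scene')
c=camera('wrist')
cv2.imwrite('pics/p9.png',np.hstack([cv2.resize(a[200:350,200:350],None,fx=2.6,fy=2.6),cv2.resize(c[200:350,250:400],None,fx=2.6,fy=2.6)]))
E
```

```text
t 28.73 pos [0.6853 0.0284 0.1278] w 0.0238 F [-0.9  2.2 -0.5] q [ 0.111  0.202 -0.242  2.12   1.065  0.065 -2.604]
 tilt 45.4 az 5.4 x az -83.8 x [ 0.107 -0.994  0.014] y [-0.697 -0.085 -0.712] z [ 0.709  0.067 -0.702]
T [-0.0612  0.0073  0.9981] foot [0.6888 0.0273 0.0159] at mouth plane rel well [0.0016 0.0003]
delta [-0.0058  0.0002 -0.0059] -> units [-0.0316  0.2734  0.    ]
```

View pics/p9.png

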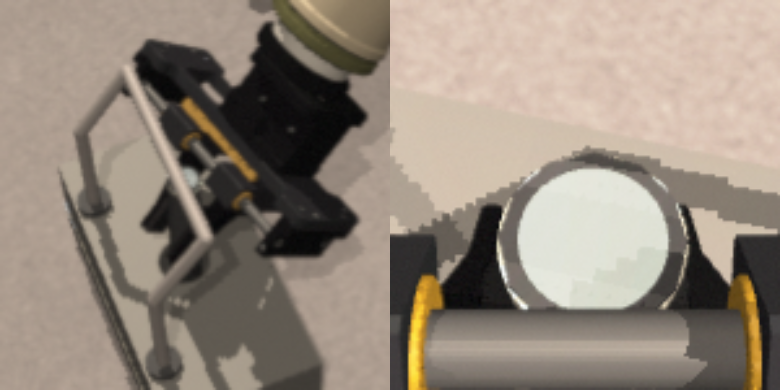

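Run:
```python
from h import *
np.set_printoptions(precision=1,suppress=True)
cs=cam('scene')
for P in([.674,.0285,.183],[.686,.0285,.175],[.68,.0285,.18],[.686,.0285,.185],[.67,.0285,.19]): print(P,proj(cs,P))
a=camera('scene');c=a[225:325,225:325]
x=silhouettes('torch_centre','scene')
for m in x[:2]: print(m['conf'],m['box'])
cv2.imwrite('pics/p10.png',cv2.resize(c,None,fx=6,fy=6,interpolation=cv2.INTER_CUBIC))
```

```text
[0.674, 0.0285, 0.183] [[270.7 270.2]]
[0.686, 0.0285, 0.175] [[265.2 275.4]]
[0.68, 0.0285, 0.18] [[267.9 272.5]]
[0.686, 0.0285, 0.185] [[264.8 272.4]]
[0.67, 0.0285, 0.19] [[272.4 267.1]]
0.81 [270.5, 288.9, 11.4, 40.7]
```

View pics/p10.png

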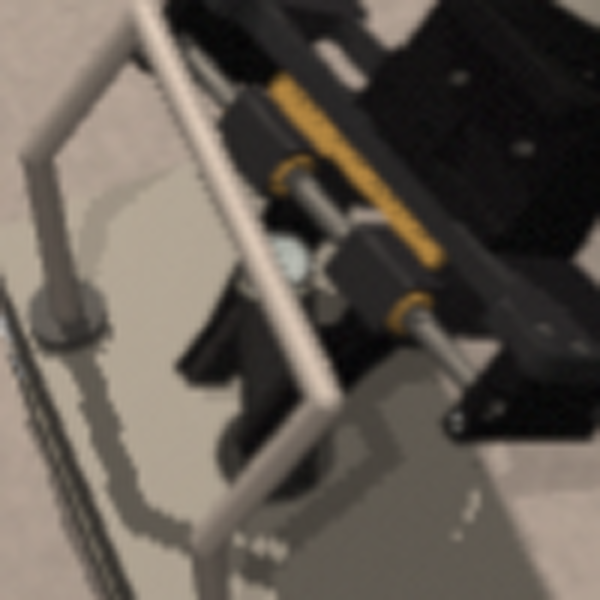

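Request:
carry_out([
  [1, -0.04, -0.1, -0.1, 0],
  [1, -0.03, -0.08, 0.02, 0],
  [1, 0, -0.09, 0.09, 0],
  [1, 0, -0.09, 0.09, 0],
  [1, 0, -0.05, 0.08, 0],
  [1, 0, 0, 0, 0],
])

```text
time: 29.43
ee_pos: [0.6976, 0.029, 0.1319]
eef_rot: [0.687, -0.616, 0.263, -0.282]
ft_force: [-0.4, 1.3, -1.3]
width: 0.0238
```

```bash
cat > lens.py <<'E'
from h import *
np.set_printoptions(precision=4,suppress=True)
s,M=show();cw=cam('wrist',s);im=camera('wrist');g=s['ee_pos']-.005*M[:,2]
h=im[225:330,280:380].astype(int)
m=((h.min(2)>190)&(h[:,:,2]-h[:,:,0]<14)).astype(np.uint8)
n,l,stt,cen=cv2.connectedComponentsWithStats(m)
k=1+np.argmax(stt[1:,4]);print('lens',stt[k],cen[k]+[280,225])
cv2.imwrite('pics/lens.png',im)
print('grasp',g,'y',M[:,1],'z',M[:,2])
E
python3 lens.py
```

```text
t 29.43 pos [0.6976 0.029  0.1319] w 0.0238 F [-0.4  1.3 -1.3] q [ 0.173  0.225 -0.311  2.083  1.     0.093 -2.529]
 tilt 45.4 az 5.1 x az -84.1 x [ 0.103 -0.995  0.015] y [-0.698 -0.083 -0.711] z [ 0.709  0.063 -0.703]
lens [  21   27   55   50 2084] [328.3762 275.8412]
grasp [0.6941 0.0287 0.1354] y [-0.6979 -0.0832 -0.7113] z [ 0.7087  0.0629 -0.7027]
```

Request:
carry_out([
  [1, 0, -0.05, 0.06, 0],
  [1, 0, -0.03, 0.03, 0],
  [1, 0, 0.1, -0.1, 0],
  [1, 0, 0.12, -0.12, 0],
  [1, 0, 0, 0, 0],
])

```text
time: 29.9
ee_pos: [0.6913, 0.0284, 0.131]
eef_rot: [0.687, -0.616, 0.263, -0.281]
ft_force: [1.0, 1.4, -0.1]
width: 0.0233
```

```bash
python3 lens.py
```

```text
t 29.90 pos [0.6913 0.0284 0.131 ] w 0.0233 F [ 1.   1.4 -0.1] q [ 0.163  0.213 -0.3    2.099  1.009  0.087 -2.541]
 tilt 45.3 az 5.1 x az -84.1 x [ 0.104 -0.995  0.015] y [-0.698 -0.084 -0.711] z [ 0.708  0.063 -0.703]
lens [  20   30   56   52 2114] [328.3926 281.4149]
grasp [0.6877 0.0281 0.1345] y [-0.6984 -0.0836 -0.7108] z [ 0.7082  0.063  -0.7032]
```

Request:
carry_out([
  [1, 0, 0.06, 0.06, 0],
  [1, 0, 0.06, 0.06, 0],
  [1, 0, 0.06, 0.06, 0],
  [1, 0, 0, 0, 0],
])

```text
time: 30.28
ee_pos: [0.692, 0.0295, 0.1257]
eef_rot: [0.688, -0.615, 0.263, -0.282]
ft_force: [-0.9, 1.6, -2.9]
width: 0.0234
```

```bash
python3 lens.py
```

```text
t 30.28 pos [0.692  0.0295 0.1257] w 0.0234 F [-0.9  1.6 -2.9] q [ 0.08   0.217 -0.211  2.105  1.061  0.065 -2.602]
 tilt 45.4 az 5.3 x az -83.9 x [ 0.106 -0.994  0.015] y [-0.698 -0.086 -0.711] z [ 0.709  0.065 -0.703]
lens [  20   30   56   52 2123] [328.4602 280.642 ]
grasp [0.6885 0.0292 0.1292] y [-0.6976 -0.0856 -0.7114] z [ 0.7086  0.0651 -0.7026]
```

Request:
carry_out([
  [1, 0, 0.06, 0.06, 0],
  [1, 0, 0.06, 0.06, 0],
  [1, 0, 0.05, 0.05, 0],
  [1, 0, 0, 0, 0],
])

```text
time: 30.67
ee_pos: [0.6928, 0.029, 0.1211]
eef_rot: [0.688, -0.616, 0.26, -0.281]
ft_force: [-0.2, 1.8, -0.9]
width: 0.0229
```

```bash
python3 lens.py
```

```text
t 30.67 pos [0.6928 0.029  0.1211] w 0.0229 F [-0.2  1.8 -0.9] q [ 0.088  0.227 -0.218  2.101  1.063  0.065 -2.603]
 tilt 45.0 az 5.3 x az -83.9 x [ 0.106 -0.994  0.012] y [-0.702 -0.083 -0.707] z [ 0.704  0.066 -0.707]
lens [  21   30   56   51 2131] [328.947  280.3351]
grasp [0.6893 0.0287 0.1246] y [-0.702  -0.0834 -0.7073] z [ 0.7043  0.0659 -0.7069]
```

Request:
carry_out([
  [1, 0, 0.06, 0.06, 0],
  [1, 0, 0.06, 0.06, 0],
  [1, 0, 0.05, 0.05, 0],
  [1, 0, 0, 0, 0],
])

```text
time: 31.05
ee_pos: [0.6957, 0.029, 0.1197]
eef_rot: [0.689, -0.616, 0.26, -0.281]
ft_force: [-1.3, 1.5, -2.3]
width: 0.0233
```

```bash
python3 lens.py
```

```text
t 31.05 pos [0.6957 0.029  0.1197] w 0.0233 F [-1.3  1.5 -2.3] q [ 0.096  0.236 -0.226  2.094  1.067  0.065 -2.603]
 tilt 45.0 az 5.5 x az -83.9 x [ 0.107 -0.994  0.011] y [-0.702 -0.083 -0.707] z [ 0.704  0.067 -0.707]
lens [  21   27   56   50 2174] [328.6302 276.6914]
grasp [0.6922 0.0286 0.1232] y [-0.7025 -0.0834 -0.7068] z [ 0.7037  0.0675 -0.7073]
```

Request:
carry_out([
  [1, 0, 0.1, 0.06, 0],
  [1, 0, 0.1, 0.06, 0],
  [1, 0, 0.1, 0.06, 0],
  [1, 0, 0, 0, 0],
])

```text
time: 31.43
ee_pos: [0.6981, 0.0288, 0.1196]
eef_rot: [0.689, -0.615, 0.26, -0.282]
ft_force: [0.3, 1.6, -2.6]
width: 0.023
```

```bash
python3 lens.py
```

```text
t 31.43 pos [0.6981 0.0288 0.1196] w 0.0230 F [ 0.3  1.6 -2.6] q [ 0.108  0.241 -0.237  2.088  1.072  0.065 -2.603]
 tilt 45.0 az 5.6 x az -83.8 x [ 0.109 -0.994  0.011] y [-0.702 -0.085 -0.708] z [ 0.704  0.069 -0.707]
lens [  22   25   56   49 2076] [329.3868 273.8646]
grasp [0.6946 0.0284 0.1232] y [-0.7016 -0.0846 -0.7075] z [ 0.7043  0.069  -0.7066]
```

Request:
carry_out([
  [1, 0, 0.3, 0.1, 0],
  [1, 0, 0.3, 0.1, 0],
  [1, 0, 0, 0, 0],
])

```text
time: 31.73
ee_pos: [0.6953, 0.0277, 0.1158]
eef_rot: [0.691, -0.615, 0.257, -0.281]
ft_force: [-1.2, 2.0, -2.9]
width: 0.0235
```

```bash
python3 lens.py
```

```text
t 31.73 pos [0.6953 0.0277 0.1158] w 0.0235 F [-1.2  2.  -2.9] q [ 0.137  0.245 -0.263  2.092  1.08   0.065 -2.603]
 tilt 44.7 az 5.8 x az -83.6 x [ 0.112 -0.994  0.01 ] y [-0.705 -0.087 -0.704] z [ 0.7    0.071 -0.71 ]
lens [  23   20   58   52 2314] [331.5609 270.2005]
grasp [0.6918 0.0273 0.1193] y [-0.7052 -0.0867 -0.7037] z [ 0.7001  0.0715 -0.7104]
```

Run:
```python
from h import *
def L(f):
    im=cv2.imread(f);h=im[225:330,280:380].astype(int)
    for th in(170,190,205):
        m=((h.min(2)>th)&(h[:,:,2]-h[:,:,0]<14)).astype(np.uint8)
        n,l,st,c=cv2.connectedComponentsWithStats(m);k=1+np.argmax(st[1:,4])
        ct=cv2.findContours((l==k).astype(np.uint8),0,2)[0];e=cv2.fitEllipse(cv2.convexHull(max(ct,key=len)))
        print(f,th,st[k],np.round(e[0]+np.array([280,225]),1),np.round(e[1],1))
L('pics/w4.png');L('pics/lens.png')
# inner disc: view crop
a=camera('scene');b=cv2.imread('pics/lens.png')
cv2.imwrite('pics/p11.png',np.hstack([cv2.resize(a[235:315,235:315],None,fx=5,fy=5,interpolation=2),cv2.resize(b[230:330,275:375],None,fx=4,fy=4)]))
cs=cam('scene')
for z in(.170,.175,.18,.185): print(z,proj(cs,[.6918,.0275,z]),proj(cs,[.686,.0275,z]))
```

```text
pics/w4.png 170 [  13   16   55   47 2020] [320.4 263.9] [46.7 55. ]
pics/w4.png 190 [  13   16   55   47 1999] [320.5 263.9] [46.3 54.8]
pics/w4.png 205 [  13   16   55   46 1981] [320.4 263.8] [45.8 54.7]
pics/lens.png 170 [  23   20   58   52 2341] [331.5 270.4] [51.6 57.7]
pics/lens.png 190 [  23   20   58   52 2314] [331.5 270.3] [51.3 57.4]
pics/lens.png 205 [ 28  20  52  21 610] [333.2 257.1] [22.9 50.3]
0.17 [[262.27119056 277.86935758]] [[265.07356944 276.51506214]]
0.175 [[262.08523486 276.37048005]] [[264.89878348 275.01329439]]
0.18 [[261.89796708 274.8599048 ]] [[264.72276856 273.49983255]]
0.185 [[261.7093746  273.33750452]] [[264.54551292 271.97454967]]
```

View pics/p11.png

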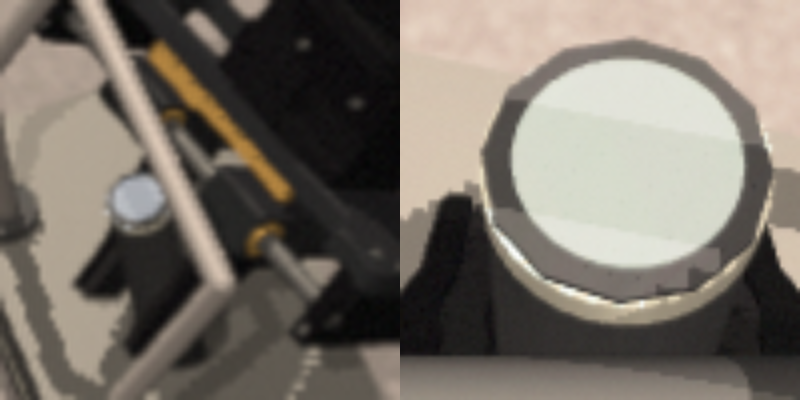

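Request:
carry_out([
  [1, 0, 0.2, 0.1, 0],
  [1, 0, 0.2, 0.1, 0],
], force=6)

```text
time: 32.0
ee_pos: [0.6939, 0.0268, 0.1107]
eef_rot: [0.692, -0.615, 0.254, -0.279]
ft_force: [0.3, 3.8, 9.0]
width: 0.0238
```

```bash
python3 lens.py
```

```text
t 32.00 pos [0.6939 0.0268 0.1107] w 0.0238 F [0.3 3.8 9. ] q [ 0.151  0.253 -0.276  2.092  1.087  0.065 -2.603]
 tilt 44.3 az 6.0 x az -83.4 x [ 0.114 -0.993  0.01 ] y [-0.71  -0.088 -0.699] z [ 0.695  0.073 -0.715]
lens [  24   13   60   52 2456] [333.8831 263.4336]
grasp [0.6904 0.0265 0.1143] y [-0.7099 -0.0883 -0.6988] z [ 0.695   0.073  -0.7153]
```

Request:
carry_out([
  [0.4, 0, 0, 0, 0],
  [0.2, 0, 0, 0, 0],
  [0, 0, 0, 0, 0],
  [-0.3, 0, 0, 0, 0],
  [-0.6, 0, 0, 0, 0],
  [-0.6, 0, 0, 0, 0],
  [-0.6, 0, 0, -0.3, 0],
  [-0.6, 0, 0, -0.7, 0],
  [-0.6, 0, 0, -1, 0],
  [-0.6, 0, 0, -1, 0],
  [-0.6, 0, 0, -1, 0],
])

```text
time: 32.97
ee_pos: [0.6439, 0.0178, 0.1587]
eef_rot: [0.69, -0.619, 0.253, -0.277]
ft_force: [0.3, -0.2, 0.4]
width: 0.069
```

Run:
```python
from h import *
from scipy.optimize import least_squares
np.set_printoptions(precision=4,suppress=True)
s,M=show();C={'scene':cam('scene'),'top':cam('top'),'wrist':cam('wrist',s)}
for n in C:
  cv2.imwrite(f'pics/{n}12.png',camera(n))
  for q in('torch_centre','well_mouth','handle_mid','switch_tip','switch_base'):
    x=pinpoint(q,n)[:2];print(n,q,[(np.round(k['xy'],1),round(k['conf'],2)) for k in x])
  for m in silhouettes('torch_centre',n)[:1]: print('   sil',m['conf'],np.round(m['box'],1))
for z in(.172,.175,.193):
  print(z,[ (n,proj(C[n],[.6895,.0275,z])[0].round(1).tolist()) for n in C])
b=cv2.imread('pics/scene12.png');c=cv2.imread('pics/wrist12.png')
cv2.imwrite('pics/p12.png',np.hstack([cv2.resize(b[235:335,225:325],None,fx=4,fy=4,interpolation=2),cv2.resize(b[130:230,240:340],None,fx=4,fy=4,interpolation=2)]))
```

```text
t 32.97 pos [0.6439 0.0178 0.1587] w 0.0690 F [ 0.3 -0.2  0.4] q [ 0.757  0.127 -0.874  2.15   0.518  0.158 -2.016]
 tilt 44.1 az 5.8 x az -83.9 x [ 0.107 -0.994  0.005] y [-0.714 -0.08  -0.696] z [ 0.692  0.07  -0.718]
scene torch_centre [(array([272.9, 300.1]), 0.73)]
scene well_mouth [(array([270. , 301.3]), 0.59)]
scene handle_mid [(array([263.8, 259.1]), 0.67)]
scene switch_tip [(array([292.3, 159.1]), 0.67), (array([184.5, 200.5]), 0.35)]
scene switch_base [(array([281.4, 182.9]), 0.67)]
   sil 0.75 [271.5 292.4  14.4  32.2]
top torch_centre [(array([309.9, 205.8]), 0.44)]
top well_mouth [(array([309.6, 202.1]), 0.73)]
top handle_mid [(array([304.5, 182.1]), 0.92), (array([435.8, 291.5]), 0.56)]
top switch_tip [(array([437.7, 293.2]), 0.68)]
top switch_base [(array([433.5, 280.4]), 0.76)]
   sil 0.46 [310.9 202.   10.   19.8]
wrist torch_centre [(array([317.1, 286.8]), 0.68)]
wrist well_mouth []
wrist handle_mid [(array([304.4, 137.3]), 0.55)]
wrist switch_tip []
wrist switch_base []
   sil 0.88 [313.9 261.1  41.5 111.3]
0.172 [('scene', [263.3, 276.7]), ('top', [309.7, 190.4]), ('wrist', [316.6, 216.4])]
0.175 [('scene', [263.2, 275.8]), ('top', [309.6, 190.0]), ('wrist', [316.5, 213.2])]
0.193 [('scene', [262.5, 270.3]), ('top', [309.3, 187.9]), ('wrist', [315.9, 192.0])]
```

```bash
cat > chk.py <<'E'
from h import *
np.set_printoptions(precision=4,suppress=True)
import sys
def lens(im,c,name):
    h=im[170:290,260:380].astype(int);m=((h.min(2)>185)&(h[:,:,2]-h[:,:,0]<14)).astype(np.uint8)
    n,l,st,cc=cv2.connectedComponentsWithStats(m)
    for k in np.argsort(-st[1:,4])[:2]+1:
        ct=max(cv2.findContours((l==k).astype(np.uint8),0,2)[0],key=len)
        if len(ct)>8:
            e=cv2.fitEllipse(cv2.convexHull(ct));p=np.array(e[0])+[260,170];print(name,'lens px',p,np.round(e[1],1),'->z.175',atz(c,p,.175),'z.17',atz(c,p,.17))
E
python3 - <<'E'
from chk import *
s,M=show();c=cam('wrist',s);im=cv2.imread('pics/wrist12.png');lens(im,c,'wrist')
print(proj(c,[[.6875,.0275,.175],[.6875,.0275,.09]]))
m=silhouettes('torch_centre','wrist')
camera('wrist');m=silhouettes('torch_centre','wrist')[0]['mask'];r,cc=np.nonzero(m)
for row in(225,250,275,300):
    k=cc[r==row]; print(row,k.min() if len(k) else None,k.max() if len(k) else None)
cs,ct=cam('scene'),cam('top')
print('tip tri',tri([(cs,(292.3,159.1)),(ct,(437.7,293.2))]),'base',tri([(cs,(281.2,181.8)),(ct,(432.6,281.3))]),atz(cs,(281.2,181.8),0),atz(ct,(432.6,281.3),0))
for n,c in(('scene',cs),('top',ct)):
    for m in silhouettes('switch_base',n)[:1]:
        cnt=max(cv2.findContours(m['mask'].astype(np.uint8),0,2)[0],key=len);print(n,np.round(m['box'],1),cv2.minAreaRect(cnt),cv2.approxPolyDP(cnt,2.5,True)[:,0].tolist())
    for m in silhouettes('switch_tip',n)[:1]: print(n,'tip',m['conf'],np.round(m['box'],1))
E
```

```text
t 34.02 pos [0.6448 0.0175 0.1588] w 0.0694 F [-0.6 -0.4 -0.5] q [ 0.752  0.128 -0.868  2.149  0.525  0.157 -2.023]
 tilt 44.1 az 5.8 x az -83.9 x [ 0.106 -0.994  0.005] y [-0.713 -0.079 -0.696] z [ 0.693  0.07  -0.718]
wrist lens px [311.3205 226.9186] [31.2 37. ] ->z.175 [0.682  0.0288 0.175 ] z.17 [0.685  0.0293 0.17  ]
[[315.2091 218.039 ]
 [317.4511 280.247 ]]
225 285 332
250 289 331
275 294 330
300 298 329
tip tri (array([ 0.4486, -0.2928,  0.0729]), [0.0012485457309408465, 0.001248545730940948]) base (array([ 0.4827, -0.294 ,  0.0112]), [0.00038860819777238726, 0.0003886081977723461]) [ 0.4778 -0.3029  0.    ] [ 0.4839 -0.2968  0.    ]
scene [281.2 174.3  34.1  39.3] ((281.0, 172.5), (37.0, 30.0), 90.0) [[294, 155], [287, 156], [287, 163], [282, 169], [266, 172], [271, 191], [296, 186], [291, 167], [296, 162]]
top [434.1 282.6  28.7  36.1] ((433.3621826171875, 282.0729675292969), (21.321226119995117, 28.599853515625), 17.10272979736328) [[428, 267], [420, 290], [439, 297], [447, 273]]
top tip 0.6 [310.3 198.3  13.4  23.3]
```

Run:
```python
from plan import *
from h import cam,tri,atz,proj
cs,ct=cam('scene'),cam('top')
print('tip',tri([(cs,(291.8,159.8)),(ct,(437,290.5))]),atz(cs,(291.8,159.8),.075),atz(ct,(437,290.5),.075))
m=None
# fit box: corners of body silhouette in the top view at z .025
for px in([428,267],[420,290],[439,297],[447,273]): print(atz(ct,px,.025)[:2],atz(ct,px,0)[:2])
now=np.array([.752,.128,-.868,2.149,.525,.157,-2.023])
rng=np.random.default_rng(1)
for pos in([.645,.02,.25],[.42,-.28,.25],[.42,-.28,.07],[.48,-.3,.07]):
  for tilt in(0,20,44):
    B=[]
    for i in range(6):
        q0=now if i==0 else np.r_[rng.uniform(-1,1.5),.2,rng.uniform(-1,1),1.8,rng.uniform(-1,3),.6,rng.uniform(-2.4,1)]
        q,e=ik(np.array(pos),ori(tilt,5.8),q0,.02);B.append((round(e,3),np.abs(q-now).max().round(2),q.round(2).tolist()))
    B.sort(key=lambda b:(b[0]>.02,b[1] if b[0]<=.02 else b[0]));print(pos,tilt,B[0])
```

```text
tip (array([ 0.45382801, -0.28917032,  0.07691695]), [0.0004847772332915427, 0.0004847772332916379]) [ 0.45261239 -0.29046197  0.075     ] [ 0.45432246 -0.28994876  0.075     ]
[ 0.51981489 -0.28050784] [ 0.52269022 -0.28597396]
[ 0.45913548 -0.2570223 ] [ 0.46076577 -0.26200653]
[ 0.4404564  -0.30630162] [ 0.44170343 -0.31229697]
[ 0.5035213  -0.33025135] [ 0.50606232 -0.33673812]
[0.645, 0.02, 0.25] 0 (np.float64(0.0), np.float64(1.24), [0.25, 0.38, -0.44, 1.39, 0.16, 1.4, -1.65])
[0.645, 0.02, 0.25] 20 (np.float64(0.0), np.float64(0.79), [0.52, 0.13, -0.62, 1.74, 0.07, 0.95, -1.57])
[0.645, 0.02, 0.25] 44 (np.float64(0.0), np.float64(0.91), [0.46, -0.11, -0.46, 2.11, -0.38, 0.39, -1.17])
[0.42, -0.28, 0.25] 0 (np.float64(0.0), np.float64(1.18), [1.12, 0.06, -0.59, 1.75, 0.04, 1.34, -0.94])
[0.42, -0.28, 0.25] 20 (np.float64(0.0), np.float64(1.39), [0.66, -0.12, 0.06, 1.96, -0.29, 1.08, -0.64])
[0.42, -0.28, 0.25] 44 (np.float64(0.0), np.float64(1.82), [-0.23, -0.48, 0.95, 2.22, -0.3, 0.73, -0.52])
[0.42, -0.28, 0.07] 0 (np.float64(0.0), np.float64(0.91), [1.25, 0.29, -0.79, 1.97, 0.25, 0.97, -1.12])
[0.42, -0.28, 0.07] 20 (np.float64(0.0), np.float64(1.53), [1.35, 0.1, -0.63, 2.18, -0.33, 0.68, -0.49])
[0.42, -0.28, 0.07] 44 (np.float64(0.0), np.float64(2.55), [1.52, 0.12, -0.52, 2.38, -1.19, 0.69, 0.52])
[0.48, -0.3, 0.07] 0 (np.float64(0.0), np.float64(0.87), [1.17, 0.44, -0.79, 1.82, 0.36, 1.03, -1.22])
[0.48, -0.3, 0.07] 20 (np.float64(0.0), np.float64(1.01), [1.76, 0.48, -1.26, 2.07, 0.35, 0.68, -1.1])
[0.48, -0.3, 0.07] 44 (np.float64(0.0), np.float64(1.39), [2.14, 0.83, -1.45, 2.29, 0.53, 0.31, -0.99])
```

Request:
carry_out([
  [-0.6, 0, 0, -0.8, 0],
  [-0.6, 0, 0, -0.9, 0],
  [-0.6, 0, 0, -0.9, 0],
  [0.5, 0, 0, -0.9, 0],
  [1, 0.6, 0.3, -0.4, 0],
  [1, 0.8, 0.47, -0.45, 0],
  [1, 0.8, 0.47, -0.45, 0],
  [1, 0.8, 0.47, -0.45, 0],
  [1, 0.8, 0.47, -0.45, 0],
  [1, 0.8, 0.47, -0.45, 0],
  [1, 0.8, 0.47, -0.45, 0],
  [1, 0.8, 0.47, -0.45, 0],
  [1, 0.8, 0.47, -0.45, 0],
  [1, 0.8, 0.47, -0.45, 0],
  [1, 0, 0, 0, 0],
])

```text
time: 35.62
ee_pos: [0.4579, -0.2256, 0.1964]
eef_rot: [0.689, -0.622, 0.257, -0.269]
ft_force: [-0.1, -0.9, 0.0]
width: 0.0024
```

```bash
cat > sw.py <<'E'
from h import *
import sys
np.set_printoptions(precision=3,suppress=True)
s,M=show();t=s['ee_pos']+.014*M[:,2];c=t-.0095*M[:,1];e=np.array([.934,-.358,0]);n=np.array([.358,.934,0]);b=np.array([.481,-.2935,0])
print('tip',t,'lead corner',c,'u %.4f v %.4f'%((c-b)@e,(c-b)@n))
u,v,z=map(float,sys.argv[1:4]);g=b+u*e+v*n+[0,0,z]
print('units to goal of corner',M.T@(g-c)/.03)
E
python3 sw.py -.07 0 .070
```

```text
t 35.62 pos [ 0.458 -0.226  0.196] w 0.0024 F [-0.1 -0.9  0. ] q [ 1.018 -0.186 -0.303  2.307 -1.012  0.679 -0.05 ]
 tilt 43.7 az 4.4 x az -84.5 x [ 0.096 -0.995  0.019] y [-0.719 -0.082 -0.69 ] z [ 0.689  0.053 -0.723]
tip [ 0.468 -0.225  0.186] lead corner [ 0.474 -0.224  0.193] u -0.0311 v 0.0624
units to goal of corner [1.207 4.355 1.535]
```

Request:
carry_out([
  [1, 0, 0.7, -0.7, 0],
  [1, 0, 0.7, -0.4, 0],
  [1, 0.3, 0.6, 0.4, 0],
  [1, 0.3, 0.6, 0.5, 0],
  [1, 0.3, 0.6, 0.6, 0],
  [1, 0.3, 0.6, 0.6, 0],
  [1, 0, 0.5, 0.5, 0],
  [1, 0, 0, 0, 0],
])

```text
time: 36.28
ee_pos: [0.3969, -0.2746, 0.0876]
eef_rot: [0.69, -0.623, 0.258, -0.265]
ft_force: [-0.8, -0.4, -0.3]
width: 0.0006
```

```bash
python3 sw.py -.05 0 .070
```

```text
t 36.28 pos [ 0.397 -0.275  0.088] w 0.0006 F [-0.8 -0.4 -0.3] q [ 1.217  0.043 -0.302  2.394 -1.253  0.631  0.483]
 tilt 43.4 az 3.6 x az -84.8 x [ 0.091 -0.995  0.027] y [-0.722 -0.085 -0.687] z [ 0.686  0.043 -0.727]
tip [ 0.406 -0.274  0.077] lead corner [ 0.413 -0.273  0.084] u -0.0705 v -0.0052
units to goal of corner [ 0.132 -0.178  0.814]
```

Request:
carry_out([
  [1, 0, 0.05, 0.4, 0],
  [1, 0, 0, 0.4, 0],
  [1, 0.15, -0.2, 0.21, 0],
  [1, 0.15, -0.2, 0.21, 0],
  [1, 0.15, -0.2, 0.21, 0],
  [1, 0, 0, 0, 0],
])

```text
time: 36.78
ee_pos: [0.4359, -0.2889, 0.0743]
eef_rot: [0.689, -0.625, 0.258, -0.261]
ft_force: [0.0, -0.3, -1.1]
width: 0.0001
```

```bash
python3 sw.py .01 0 .070;python3 - <<'E'
from h import *
for n in('scene','top'):
  camera(n);print(n,[(np.round(k['xy'],1),round(k['conf'],2)) for k in pinpoint('switch_tip',n)[:2]])
E
```

```text
t 36.78 pos [ 0.436 -0.289  0.074] w 0.0001 F [ 0.  -0.3 -1.1] q [ 1.423  0.169 -0.588  2.313 -1.233  0.514  0.453]
 tilt 43.1 az 3.1 x az -85.0 x [ 0.086 -0.996  0.03 ] y [-0.726 -0.083 -0.683] z [ 0.683  0.037 -0.73 ]
tip [ 0.445 -0.288  0.064] lead corner [ 0.452 -0.288  0.071] u -0.0289 v -0.0048
units to goal of corner [ 0.423 -0.881  0.867]
scene [(array([288.5, 159.1]), 0.48)]
top [(array([437.8, 289.6]), 0.46), (array([295.9, 315.4]), 0.2)]
```

Contact has begun; push on through.

Request:
carry_out([
  [1, 0.14, -0.2, 0.21, 0],
  [1, 0.14, -0.22, 0.2, 0],
  [1, 0.14, -0.22, 0.2, 0],
  [1, 0.14, -0.22, 0.2, 0],
  [1, 0, 0, 0, 0],
])

```text
time: 37.4
ee_pos: [0.473, -0.3011, 0.0721]
eef_rot: [0.69, -0.625, 0.256, -0.26]
ft_force: [-2.7, -1.6, -2.7]
width: 0.0007
```

```bash
python3 sw.py .016 0 .070;python3 - <<'E'
from h import *
cs,ct=cam('scene'),cam('top');P={}
for n,c in('scene',cs),('top',ct):
  camera(n);k=pinpoint('switch_tip',n)[:1];print(n,[(np.round(q['xy'],1),round(q['conf'],2)) for q in k]);P[n]=(c,k[0]['xy']) if k else None
if all(P.values()): print(tri(list(P.values())))
E
```

```text
t 37.40 pos [ 0.473 -0.301  0.072] w 0.0007 F [-2.7 -1.6 -2.7] q [ 1.366  0.242 -0.596  2.237 -1.176  0.453  0.373]
 tilt 42.8 az 3.3 x az -85.0 x [ 0.088 -0.996  0.028] y [-0.729 -0.084 -0.679] z [ 0.679  0.039 -0.733]
tip [ 0.482 -0.301  0.062] lead corner [ 0.489 -0.3    0.068] u 0.0101 v -0.0029
units to goal of corner [ 0.002 -0.199  0.108]
scene [(array([273.1, 164.9]), 0.58)]
top [(array([310.9, 213.9]), 0.74)]
(array([ 6.06990016e-01, -6.02334759e-04,  3.86835786e-01]), [0.03080118357749528, 0.03080118357749529])
```

Request:
carry_out([
  [1, 0.08, -0.15, 0.1, 0],
  [1, 0.08, -0.15, 0.1, 0],
  [1, 0.08, -0.15, 0.1, 0],
])

```text
time: 37.85
ee_pos: [0.4825, -0.3049, 0.0699]
eef_rot: [0.69, -0.627, 0.252, -0.259]
ft_force: [-34.6, 2.3, 3.0]
width: 0.0006
```

```bash
python3 sw.py .025 0 .070
```

```text
t 37.85 pos [ 0.482 -0.305  0.07 ] w 0.0006 F [-34.6   2.3   3. ] q [ 1.338  0.262 -0.585  2.212 -1.139  0.438  0.325]
 tilt 42.3 az 3.4 x az -85.1 x [ 0.086 -0.996  0.023] y [-0.735 -0.079 -0.673] z [ 0.672  0.04  -0.739]
tip [ 0.492 -0.304  0.06 ] lead corner [ 0.499 -0.304  0.066] u 0.0203 v -0.0030
units to goal of corner [-0.019 -0.227  0.024]
```

Request:
carry_out([
  [1, -0.1, 0.25, -0.3, 0],
  [1, -0.2, 0.5, -0.6, 0],
  [1, -0.2, 0.2, -0.9, 0],
  [1, 0, -0.2, -1, 0],
  [1, 0, -0.4, -1, 0],
  [1, 0, -0.5, -1, 0],
  [1, 0, -0.5, -1, 0],
  [1, 0, -0.5, -1, 0],
  [1, 0, -0.5, -1, 0],
  [1, 0, 0, 0, 0],
])

```text
time: 38.68
ee_pos: [0.3566, -0.2939, 0.2895]
eef_rot: [0.69, -0.627, 0.252, -0.258]
ft_force: [1.3, -1.1, 0.7]
width: 0.0006
```

Run:
```python
from h import *
np.set_printoptions(precision=3,suppress=True)
show();C={n:cam(n) for n in('scene','top')};P={}
for n,c in C.items():
  im=camera(n);cv2.imwrite(f'pics/{n}13.png',im)
  for q in('switch_tip','torch_centre','tape','beltpack','wrench'):
    k=pinpoint(q,n)[:3];P[n,q]=k;print(n,q,[(np.round(x['xy'],1).tolist(),round(x['conf'],2)) for x in k])
e=np.array([.934,-.358,0]);b=np.array([.481,-.2935,.022])
for a in(0,.9,.95,1.0): 
  p=b+.06*(np.sin(a-.5)*e+np.cos(a-.5)*np.array([0,0,1]));print(a,p,[proj(c,p)[0].round(1).tolist() for c in C.values()])
# dark-blob ball search near the prediction
for n,c in C.items():
  u=proj(c,b+.06*(np.sin(.5)*e+np.cos(.5)*np.array([0,0,1])))[0].astype(int);im=cv2.imread(f'pics/{n}13.png')[u[1]-20:u[1]+20,u[0]-20:u[0]+20].max(2)
  nn,l,st,cc=cv2.connectedComponentsWithStats((im<55).astype(np.uint8));print(n,[(st[k].tolist(),(cc[k]+u-20).round(1).tolist()) for k in range(1,nn) if st[k,4]>15])
# torch lens in scene
h=cv2.imread('pics/scene13.png')
c=h[262:290,250:280].astype(int);m=((c.min(2)>150)&(c[:,:,2]-c[:,:,0]<5)).astype(np.uint8);nn,l,st,cc=cv2.connectedComponentsWithStats(m);print('lens',[(st[k].tolist(),(cc[k]+[250,262]).round(1).tolist()) for k in range(1,nn) if st[k,4]>8])
print(proj(C['scene'],[[.684,.028,.175],[.684,.028,.193]]))
for m in silhouettes('torch_centre','scene')[:1]: print(m['conf'],np.round(m['box'],1))
```

```text
t 38.68 pos [ 0.357 -0.294  0.289] w 0.0006 F [ 1.3 -1.1  0.7] q [ 1.555 -0.306 -0.427  2.163 -0.915  1.126  0.014]
 tilt 42.3 az 3.4 x az -85.0 x [ 0.086 -0.996  0.025] y [-0.736 -0.081 -0.672] z [ 0.672  0.04  -0.74 ]
scene switch_tip [([272.6, 161.5], 0.64)]
scene torch_centre [([269.5, 299.4], 0.56)]
scene tape [([395.9, 274.5], 0.83), ([436.8, 376.5], 0.19), ([272.2, 316.3], 0.17)]
scene beltpack [([362.1, 448.9], 0.87)]
scene wrench [([185.8, 200.7], 0.68)]
top switch_tip [([443.4, 271.0], 0.52), ([199.0, 215.6], 0.3), ([311.4, 207.8], 0.26)]
top torch_centre [([314.1, 204.3], 0.53)]
top tape [([297.6, 315.6], 0.89)]
top beltpack [([199.0, 216.4], 0.71)]
top wrench [([452.9, 196.5], 0.67)]
0 [ 0.454 -0.283  0.075] [[292.8, 162.0], [434.3, 290.6]]
0.9 [ 0.503 -0.302  0.077] [[270.9, 163.9], [441.1, 271.2]]
0.95 [ 0.505 -0.303  0.076] [[269.7, 164.4], [441.3, 270.3]]
1.0 [ 0.508 -0.304  0.075] [[268.7, 165.0], [441.5, 269.4]]
scene [([16, 15, 9, 10, 71], [268.3, 163.4]), ([29, 32, 9, 5, 24], [280.4, 178.4])]
top [([17, 16, 10, 9, 70], [442.5, 269.3])]
lens [([14, 9, 4, 7, 18], [265.4, 274.1])]
[[265.996 274.744]
 [265.372 269.237]]
0.55 [267.9 291.9  14.1  34.5]
```

```bash
python3 -c "
from bench import *
print(close_job())"
```

```text
the job is handed in; nothing more can be done
None
```

The torch is standing in the charging dock, lens up, and the switch lever is pushed over to its other side. I handed the job in at about 39 s, and it reports no verdict.

**How it was done**
- **Tilting the gripper:** the interface has no tilt command, so I tilted the gripper by pushing the arm against its joint limits.
- **Seating the torch:** the foot went in at a lean under the handle. I straightened the torch in the well, letting it pivot in a light grip, and lowered it slowly. I let go only once it was down, when the downward contact force read 9 N.
- **Switch:** I pushed the lever with closed fingers until it hit its stop.

**Last checks**
- **Torch:** the lens matched a height of about 175 mm (fully home), not the 193 mm it would be if it stood on the step. It looked upright to within about 1°.
- **Lever:** the ball was about 1–2 px from where it should be at full "on".
- **Tape roll, belt pack and wrench:** in the same place, within detector noise.
- **Robot:** clear of everything.

**What went less well**
- **Handle:** a finger touched it once with about 21 N before the insertion. The torch also brushed it lightly while going in.
- **Lever stop:** the push ended at about 35 N on the fingertips. That is close to the 40 N limit, though that limit is for the arm and the gripper's body.
- **Joint 7:** it read up to −2.604 against its limit of −2.6 during the insertion.
- **Well position:** my camera and contact estimates disagreed by several mm, so I relied on contact for the final seating.
- **Pictures:** I had used all 12 views, so the final checks used the networks and pixel measurements instead of a viewed picture.

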